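Hang the clipboards on the pegboard hook, largest first

TASK

Hang the three clipboards from the sorter by their black loops on the long pegboard hook, one in front of the other: the large one first, at the back, then the medium and last the small one, all with their papers facing out, so that every form stays in sight. The hook is clamped at a different height each time: find it, lower each board gently until the wire carries it, and only then let go; never lean on the hook or the pegboard (3 kg is too much). Leave the cup, the stapler and the glue stick where they stand.

Things in the scene. Friction and masses are not known exactly. Their poses are not given: they have to be found in the camera images.
- large_loop (a point): centre of the hole in the large clipboard's loop, a rigid black handle on the board's top edge: outside 54 mm wide, 10 mm thick; hole 36 mm wide, 30 mm high; each side 9 mm wide, top bar 9 mm high. Hole's centre 180 mm above the board's lower edge, 30 mm above its top edge; neck between 46 mm wide. Axes of the board: z up along it, y across, -x out of the written face.
- medium_loop (a point): the same of the medium clipboard: same loop and axes; hole's centre 152 mm above the lower edge, 30 mm above the top edge
- small_loop (a point): the same of the small clipboard: same loop and axes; hole's centre 126 mm above the lower edge, 30 mm above the top edge
- large_board: large clipboard: brown hardboard, 150 mm wide, 150 mm high (without the loop), 4 mm thick, paper and steel spring clip on its -x face (clip 8 mm proud), about 170 g; origin in the middle of its lower edge
- medium_board: medium clipboard: blue plastic, 116 mm wide, 122 mm high, otherwise the same, about 120 g; origin in the middle of its lower edge
- small_board: small clipboard: green plastic, 86 mm wide, 96 mm high, otherwise the same, about 80 g; origin in the middle of its lower edge
- sorter: grey steel desk sorter, fixed, 184 (x) by 182 mm; origin under its middle. Three pockets 50 mm apart, one behind the other, each a sheet 72 mm long that leans away from the robot 0.56 rad (32 deg) from vertical; a clipboard leans back on each, face to the robot, lower edge behind a 9 mm lip. Which stands where varies. A board comes out along its own z axis.
- pegboard: white desktop pegboard, fixed, panel 300 mm wide, 352 mm high; origin on the desk under the panel's front face; x into the panel (away from the robot), z up. At y = +45 mm a dark slotted upright carries the long hook, clamped at a height that varies and is not measured: its wire's axis is 215 to 250 mm above the desk; find it by eye or by touch.
- hook_foot (a point): point on the panel's front face in line with the hook's wire, but at the fixed height of 215 mm, the lowest the hook can be. Stiff steel wire, 8 mm thick, along the pegboard's -x axis to 112 mm before the face, then bent up at 41 degrees to a red ball (11 mm) 135 mm before the face, 20 mm above the wire. Clamp block at its root 10 mm deep. A hanging loop's hole is centred 11 mm below the wire's axis.
- tape_hung (a point): middle of the front of a roll of tape (104 mm) that hangs on a short hook on the pegboard's right part, 54 mm out from the panel; a cup with markers hangs below it. Leave them.
- cup_mid (a point): white plastic cup, 72 mm wide, 83 mm high, a bystander; its centre
- stapler_mid (a point): red stapler, 34 x 131 x 46 mm, a bystander; its centre
- glue_mid (a point): yellow and green glue stick, 28 mm wide, 94 mm high, standing, a bystander; its centre

How it is judged (in metres and radians):
On the way, in this order (a step that is already met when the one before it is completed fails the run):
1. the large clipboard is set down on the hook: the wire runs through its loop and carries it while the gripper still holds it (x of large_loop in the frame of pegboard between -0.118 and -0.012 m and y of large_loop in the frame of pegboard between 0.029 and 0.061 m and z of large_loop in the frame of pegboard between 0.196 and 0.247 m and contact force between large_board and pegboard above 0.2 N and contact force between the fingers and large_board above 0.5 N), for 0.1 s.
2. the medium clipboard is set down on the hook: the wire runs through its loop and carries it while the gripper still holds it, in front of the larger one (x of medium_loop in the frame of pegboard between -0.118 and -0.012 m and y of medium_loop in the frame of pegboard between 0.029 and 0.061 m and z of medium_loop in the frame of pegboard between 0.196 and 0.247 m and contact force between medium_board and pegboard above 0.2 N and x of medium_loop in the frame of large_board below -0.006 m and contact force between the fingers and medium_board above 0.5 N), for 0.1 s.
3. the small clipboard is set down on the hook: the wire runs through its loop and carries it while the gripper still holds it, in front of the larger one (x of small_loop in the frame of pegboard between -0.118 and -0.012 m and y of small_loop in the frame of pegboard between 0.029 and 0.061 m and z of small_loop in the frame of pegboard between 0.196 and 0.247 m and contact force between small_board and pegboard above 0.2 N and x of small_loop in the frame of medium_board below -0.006 m and x of medium_loop in the frame of small_board above 0.006 m and contact force between the fingers and small_board above 0.5 N), for 0.1 s.
At the end, for the whole second after the job is handed in: All three hang at rest on the long hook's straight wire: loop centres 12-118 mm before the panel, within 16 mm of the wire sideways, 196-247 mm above the desk, carried by the pegboard; upright within 0.2 rad, facing out within 0.5; from the panel out large, medium, small, at least 6 mm apart (x of large_loop in the frame of pegboard between -0.118 and -0.012 m and y of large_loop in the frame of pegboard between 0.029 and 0.061 m and z of large_loop in the frame of pegboard between 0.196 and 0.247 m and contact force between each of large_board, medium_board, small_board and pegboard above 0.2 N and angle between each of large_board, medium_board, small_board's own z axis and vertical below 0.2 rad and linear speed of each of large_board, medium_board, small_board below 0.05 m/s and angle between the x axis of each of large_board, medium_board, small_board and the x axis of pegboard, either way round below 0.5 rad and x of medium_loop in the frame of pegboard between -0.118 and -0.012 m and y of medium_loop in the frame of pegboard between 0.029 and 0.061 m and z of medium_loop in the frame of pegboard between 0.196 and 0.247 m and x of medium_loop in the frame of large_board below -0.006 m and x of small_loop in the frame of pegboard between -0.118 and -0.012 m and y of small_loop in the frame of pegboard between 0.029 and 0.061 m and z of small_loop in the frame of pegboard between 0.196 and 0.247 m and x of small_loop in the frame of medium_board below -0.006 m and x of medium_loop in the frame of small_board above 0.006 m); the robot touches nothing.
It fails at once if something presses on the pegboard or its hook with more than 30 N (contact force between anything else and pegboard above 30 N).
It fails at once if the white cup is moved by more than 3 cm (distance of cup_mid from where it was at the start of the episode above 0.03 m).
It fails at once if the red stapler is moved by more than 3 cm (distance of stapler_mid from where it was at the start of the episode above 0.03 m).
It fails at once if the glue stick is moved by more than 3 cm (distance of glue_mid from where it was at the start of the episode above 0.03 m).
It also fails if it takes over 72 s, if anything falls off the work surface, if the arm or the gripper's body presses on something with over 40 N, if the wrist force passes 120 N, or if a joint passes its speed limit or range.

ROBOT

A 6-joint arm with a two-finger parallel gripper is mounted at the origin on a cart in front of the work surface, level with it; the furniture and walls round the work are solid. World frame = base frame: x ahead of the robot, y to its left, z up, the work surface at z = 0. Lengths are in mm, angles in rad, forces in N, time in s.
With the tool pointing down it reaches from about 275 to 1000 mm from the base axis. Payload 8.4 kg.
Tool frame: the origin (TCP) lies on the mounting face of the last link; the fingertips stand 173 mm ahead of it and the grasp point (between the pads) lies 155 mm ahead of it; z points along the fingers, y is the direction in which the jaws open and shut (so a half turn about z gives the same grasp; the last joint's range is limited). The gripper opens to 85 mm and grips with 20 to 120 N. Pads are 22 mm wide; open, the fingers measure 114 mm over their backs; the gripper's body (76 mm by 85 mm) begins 54 mm behind the grasp point. The pads swing forward as they close: fully open they stand 13 mm farther back than shut.
Start: joints at [1.243, 0.353, 1.633, -0, 1.155, -0.002], TCP at [200.041, 592.126, 404.681] pointing down, gripper open.
Joint ranges: [-2.63, 2.63], [-0.92, 2.1], [0.06, 2.66], [-1.3, 4.44], [0, 2.69], [-3.02, 3.02]. Speed limits (rad/s): [2.22, 2.22, 2.79, 3.14, 3.14, 3.14].

INTERFACE

Orientations are given as [roll, pitch, yaw] about the fixed x, y, z axes, in that order (R = Rz(yaw) Ry(pitch) Rx(roll)).
In Python, from rig import r, grab_frame, spotter gives the robot as it stands.
- The arm moves only by the tool apply_moves, never from a script. Its argument "motion" is text: rows parted by semicolons, each of 5 numbers parted by spaces: the opening, from -1 (shut) to 1 (fully open), then the shift along the tool's x, y, z as a fraction of full scale, then the turn about the tool's z as a fraction of full scale. In form: hand x y z twist; .... A call has 1 to 20 rows; each row is the pose to reach, as a shift and turn from the pose commanded when the call began, along the tool's axes at that moment, turning the shorter way round; what a row does not reach only later rows make up. Full scale, the value 1, is 1 m for a shift and pi rad for a turn. A row lasts 1/12 s, in which the tool goes at most 41.7 mm and 7.16 degrees, less where a joint would pass 70% of its speed; a pose out of reach is approached as far as the arm can. A call with a number of a shift or a turn outside -1 to 1 is refused whole. A call with a gripper value outside its range is refused whole. The fingers move at their own pace and stop on an object; "squeeze" is the grip in N (left out, the last holds). Time passes only in rows, so rows that repeat a pose let the fingers close. It gives the time, the measured TCP pose, the force and the opening at its end, in the units of the state.
- r.sense(): the state, without advancing time (a new reading comes with each control period).
- grab_frame(name): name is "side" or "top" or "wrist"; returns a dict with "img" (480x640x3 uint8, red, green, blue), "fx", "fy", "cx", "cy" (pixels), "dist_coeffs" ([k1, k2, p1, p2, k3] as OpenCV has them; the pictures are not rectified), "R" (3x3) and "t" (3): a world point X has camera coordinates R X + t. Camera axes: x right, y down, z forward; pixel columns grow to the right and rows downward; lengths in mm; the calibration is good to about 2 mm. A picture is of the moment at which its call begins. There is no depth.
- r.sign_off(): hands the job in, once; it reports no verdict.
Trained networks look in the newest picture that a camera, given by its name, has taken for a name from the list of things; names that differ only in an ending like _2 or _b are one class to them, and where a whole thing is asked for, a point or a joint stands for the part that bears it (a point fixed in the world has none). Each returns a list of dicts, best first, with "conf" (0 to 1); they miss things now and then, are a little off and sometimes report something else, mostly with a low value. They report only what shows in the picture. A call takes as long as a camera call.
- spotter.boxes_of(query, camera): "point" ([x, y, z] in mm, in world coordinates, good to about 4 mm: the middle of the surface that is visible of it).
- spotter.place_of(query, camera): "point" ([x, y, z] in mm, in world coordinates, good to about 4 mm: a listed point, or the origin of a listed thing).
The state is a dict: "clock": time; "qpos": joint angles; "qvel": joint speeds; "joint_efforts": joint torques, N m; "eef_pos": TCP position; "tcp_rot": TCP orientation; "contact_force": force on the tool from outside, world axes, zero at the start; "wrist_torque": the same for the moment, N m; "opening": opening from 0.0 (shut) to 1.0 (fully open).
Only numpy, scipy, OpenCV 4.12 (cv2) and the standard library are available. Lean on these libraries where they do the work, as an engineer would, in place of code of your own. Each camera call takes 0.05 s, during which the arm holds its last target.

## Working session

There is one attempt and no reset: what is moved stays moved. The work goes in short steps, Python scripts to look and compute and a tool call to move; the robot and the scene stay as the last step left them, time stands still between calls to the robot, and variables do not carry over. Pictures are saved under pics/ and viewed, and the job is handed in when it is done.

Besides the shell and the picture viewer there is one more tool, called as name(argument=value, ...), one argument or row to a line, values as JSON. apply_moves: Moves the arm, as the interface text tells. Its arguments: {"type":"object","properties":{"motion":{"type":"string"},"squeeze":{"type":"number"}},"required":["motion"]}

```bash
ls; mkdir -p pics; python3 - <<'E'
from rig import r, grab_frame, spotter
import cv2
print(r.sense())
for n in ["side","top","wrist"]:
    f=grab_frame(n); cv2.imwrite(f"pics/a_{n}.png",f["img"][:,:,::-1]); print(n,f["fx"],f["fy"],f["cx"],f["cy"],f["dist_coeffs"],f["R"],f["t"])
    for q in ["large_loop","medium_loop","small_loop","large_board","medium_board","small_board","sorter","pegboard","hook_foot","cup_mid","stapler_mid","glue_mid","tape_hung"]:
        if n=="wrist":continue
        o=spotter.place_of(q,n); print(q,[( [round(float(v)) for v in d["point"]],round(d["conf"],2)) for d in o[:2]])
E
```

```text
pics
{'clock': 0.0, 'qpos': array([ 1.24264125e+00,  3.53677163e-01,  1.63414285e+00,  2.99797174e-05,
        1.15517797e+00, -2.39791587e-03]), 'qvel': array([-7.90632807e-05,  9.88844757e-04,  2.31620486e-04,  1.80656504e-03,
       -2.62103752e-03, -2.54436655e-03]), 'joint_efforts': array([ 1.96560732e-04, -6.05256701e+01, -3.42079389e+01,  6.06044205e-05,
        8.94427387e-03, -4.36610918e-06]), 'eef_pos': array([199.93598651, 591.91272923, 403.93965327]), 'tcp_rot': array([-3.14018740e+00, -3.07801747e-05,  2.81582334e+00]), 'contact_force': array([ 0.08765332, -0.63795157,  0.61539236]), 'wrist_torque': array([-0.0262524 ,  0.01302041,  0.01883185]), 'opening': 0.9954299422468734}
side 476.2490677135782 476.2490677135782 313.70932378178077 240.67741122668616 [-0.01730797  0.          0.          0.          0.        ] [[-0.96187067 -0.27276737  0.02006914]
 [-0.18799222  0.6060588  -0.77288528]
 [ 0.1986548  -0.74718853 -0.63422833]] [525.59888047 256.36702867 979.99066084]
large_loop [([480, 169, 156], 0.85), ([384, 156, 9], 0.67)]
medium_loop [([513, 179, 138], 0.72)]
sm
[... 829 characters left out ...]
0.86)]
small_loop [([553, 188, 113], 0.92)]
large_board [([382, 159, 10], 0.57), ([677, -248, 266], 0.57)]
medium_board []
small_board []
sorter []
pegboard [([736, -161, 2], 0.62)]
hook_foot [([734, -115, 215], 0.76)]
cup_mid [([523, -298, 39], 0.57)]
stapler_mid [([411, -177, 21], 0.88)]
glue_mid [([729, 130, 46], 0.73)]
tape_hung [([680, -243, 264], 0.64)]
wrist 383.7320623551771 383.7320623551771 318.0688936981673 240.56321971797556 [-0.05896851  0.          0.          0.          0.        ] [[ 3.20083556e-01  9.47389191e-01  4.88120867e-04]
 [ 9.05402549e-01 -3.06049612e-01  2.94244558e-01]
 [ 2.78913503e-01 -9.37408986e-02 -9.55730036e-01]] [-626.07049594  -37.93919167  379.34443712]
```

View pics/a_side.png

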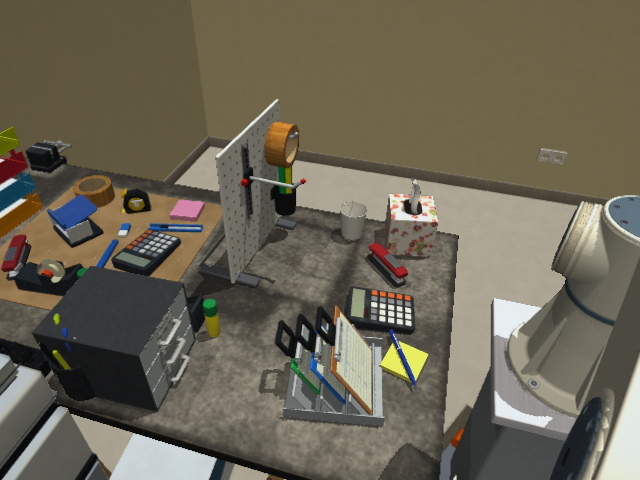

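View pics/a_top.png

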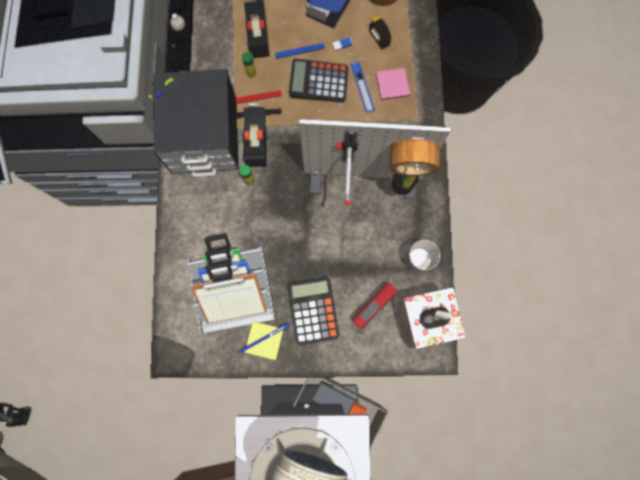

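View pics/a_wrist.png

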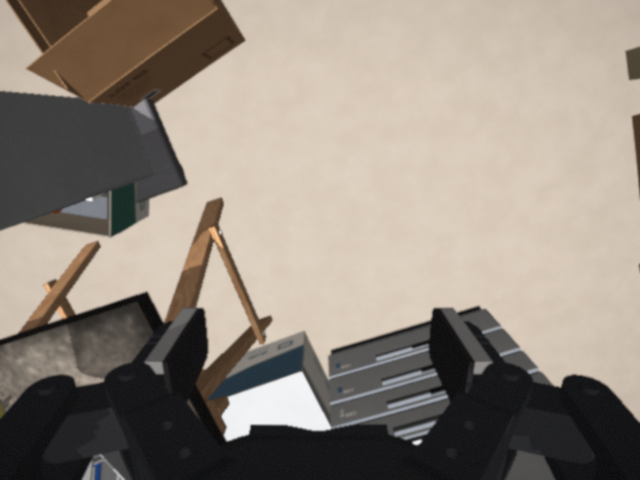

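```bash
cat > h.py <<'E'
import numpy as np, cv2, time
from rig import r, grab_frame, spotter
from scipy.spatial.transform import Rotation as Ro
def ray(f,uv):
    K=np.array([[f["fx"],0,f["cx"]],[0,f["fy"],f["cy"]],[0,0,1]]);R=np.array(f["R"]);t=np.array(f["t"])
    p=cv2.undistortPoints(np.array([[uv]],float),K,np.array(f["dist_coeffs"]))[0,0]
    d=R.T@np.array([p[0],p[1],1]); return -R.T@t,d/np.linalg.norm(d)
def tri(rs):
    A=0;b=0
    for o,d in rs:
        P=np.eye(3)-np.outer(d,d);A=A+P;b=b+P@o
    x=np.linalg.solve(A,b); return x,[np.linalg.norm((np.eye(3)-np.outer(d,d))@(x-o)) for o,d in rs]
def proj(f,X):
    K=np.array([[f["fx"],0,f["cx"]],[0,f["fy"],f["cy"]],[0,0,1]])
    return cv2.projectPoints(np.array([X],float),cv2.Rodrigues(np.array(f["R"]))[0],np.array(f["t"],float),K,np.array(f["dist_coeffs"]))[0][0,0]
def planehit(f,uv,n,p0):
    o,d=ray(f,uv); return o+d*((p0-o)@n)/(d@n)
def crop(f,x,y,w,h,s,name):
    im=f["img"][y:y+h,x:x+w,::-1]; cv2.imwrite(name,cv2.resize(im,None,fx=s,fy=s,interpolation=cv2.INTER_CUBIC))
def T():
    s=r.sense(); return s, Ro.from_euler('xyz',s["tcp_rot"]).as_matrix()
E
python3 - <<'E'
from h import *
fs={n:grab_frame(n) for n in ["side","top","wrist"]}
s,R=T()
w=fs["wrist"];c=-np.array(w["R"]).T@w["t"]
print("cam in tool",R.T@(c-s["eef_pos"]),"tool x,y world",R[:,0],R[:,1])
print("cam R tool",(np.array(w["R"])@R).round(3))
crop(fs["side"],220,130,110,90,7,"pics/b_side.png")
crop(fs["top"],290,110,110,110,5,"pics/b_top.png")
crop(fs["side"],250,290,140,140,5,"pics/b_side2.png")
crop(fs["top"],180,220,100,120,5,"pics/b_top2.png")
E
```

```text
cam in tool [75.35197009  0.877222   30.68247404] tool x,y world [-9.47384801e-01  3.20096920e-01  2.05610012e-05] [3.20096921e-01 9.47384801e-01 2.64467971e-05]
cam R tool [[ 0.     1.    -0.   ]
 [-0.956 -0.    -0.294]
 [-0.294  0.     0.956]]
```

View pics/b_side.png

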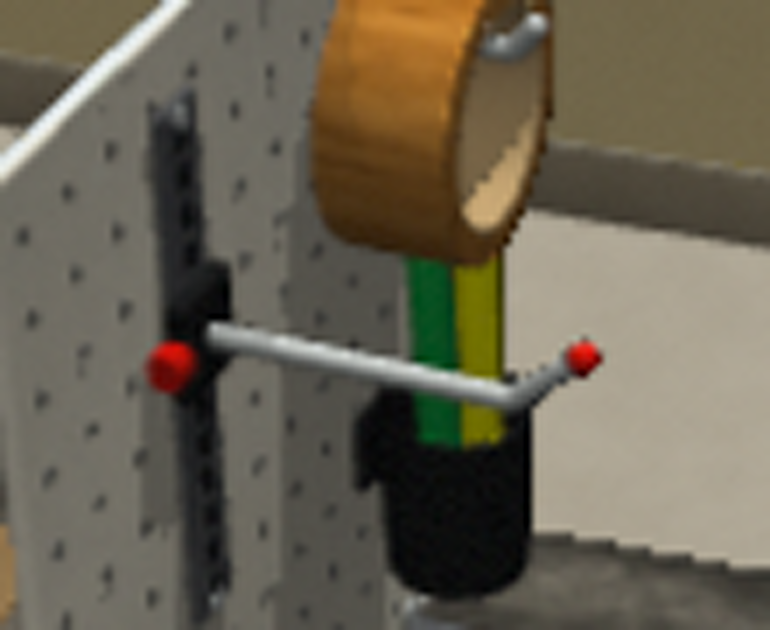

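View pics/b_top.png

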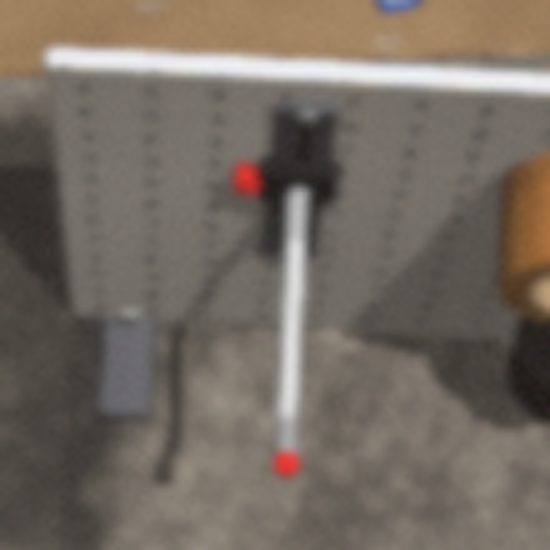

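View pics/b_side2.png

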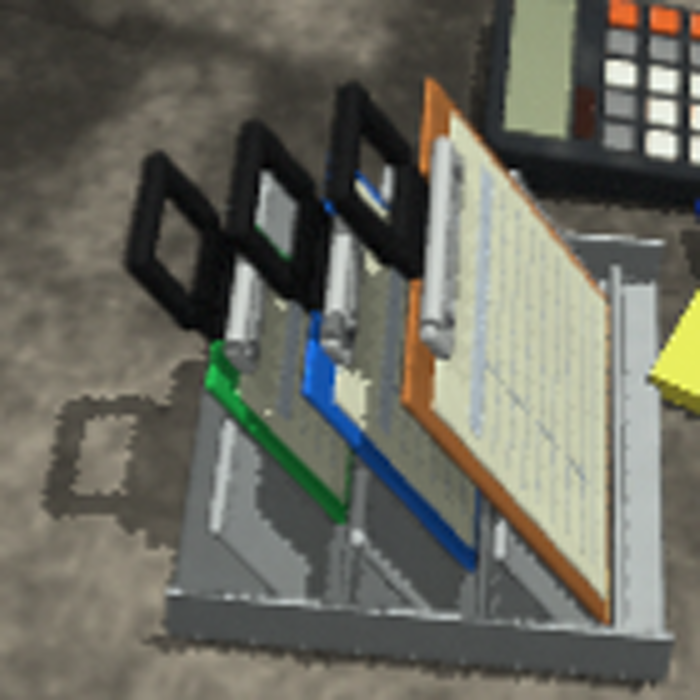

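View pics/b_top2.png

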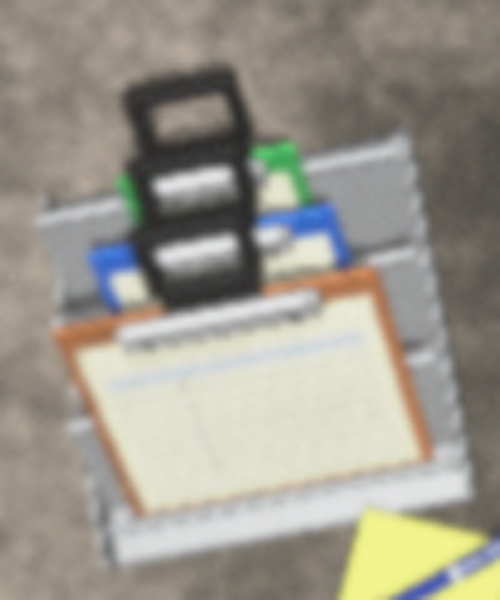

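```bash
python3 - <<'E'
from h import *
S=grab_frame("side");Tp=grab_frame("top")
c=lambda x,y,s,ox,oy:(ox+(x+.5)/s-.5,oy+(y+.5)/s-.5)
ball=tri([ray(S,c(583,358,7,220,130)),ray(Tp,c(287,463,5,290,110))]);print("ball",ball)
root=tri([ray(S,c(215,335,7,220,130)),ray(Tp,c(298,190,5,290,110))]);print("root",root)
n=np.array([0,0,1.])
a=planehit(Tp,c(57,335,5,180,220),n,n*137);b=planehit(Tp,c(380,270,5,180,220),n,n*137);print(a,b,np.linalg.norm(a-b),"yaw",np.arctan2(-(a-b)[0],(a-b)[1]))
a=planehit(Tp,c(140,515,5,180,220),n,n*10);b=planehit(Tp,c(432,458,5,180,220),n,n*10);print(a,b,np.linalg.norm(a-b),"yaw",np.arctan2(-(a-b)[0],(a-b)[1]))
# loop outer top corners small: top & side crops
tl=tri([ray(Tp,c(127,88,5,180,220)),ray(S,c(130,255,5,250,290))]);print(tl)
# panel top edge z=352
a=planehit(Tp,(302,121),n,n*352);b=planehit(Tp,(450,127),n,n*352);print(a,b,np.linalg.norm(a-b),"peg yaw",np.arctan2(-(a-b)[0],(a-b)[1]))
for n_ in("side","top"):
  for k in range(2):
    f=grab_frame(n_)
    for q in ["large_loop","medium_loop","small_loop","hook_foot","pegboard","tape_hung","large_board","sorter"]:
        o=spotter.place_of(q,n_); print(n_,q,[( np.round(d["point"],1),round(d["conf"],2)) for d in o[:1]])
E
```

```text
ball (array([ 606.58674627, -107.3181602 ,  265.07506846]), [np.float64(0.19462954985133576), np.float64(0.1946295498512971)])
root (array([ 731.2693263 , -115.64546751,  245.00641909]), [np.float64(0.5940128406829921), np.float64(0.5940128406829016)])
[448.73543636 239.58070503 137.        ] [476.66084246  94.42874509 137.        ] 147.81380103924644 yaw 0.19006513799764566
[372.89635677 225.67975163  10.        ] [399.49457142  83.02272568  10.        ] 145.11544395955045 yaw 0.1843321452753463
(array([561.0236975 , 211.76136342, 130.63401037]), [np.float64(1.1085777864806896), np.float64(1.1085777864807318)])
[750.474607   -18.34347413 352.        ] [ 735.34329106 -309.08962077  352.        ] 291.1396203022378 peg yaw -0.05199613931556607
side large_loop [(array([481.6, 170.7, 159.9]), 0.7)]
side medium_loop [(array([514.4, 181.2, 133.2]), 0.69)]
side small_loop []
side hook_foot [(array([ 741.5, -116. ,  217.3]), 0.92)]
side pegboard [(array([ 735.7, -161.2,    0.9]), 0.86)]
side tape_hung [(array([ 676.8, -244.2,  262.8]), 0.65)]
side large_board [(array([385.7, 156.4,   3.1]), 
[... 596 characters left out ...]
.7]), 0.63)]
top small_loop [(array([552.2, 189.1, 114.5]), 0.78)]
top hook_foot [(array([ 738.2, -113.8,  215.8]), 0.77)]
top pegboard [(array([ 736.2, -160.3,    3.9]), 0.88)]
top tape_hung [(array([ 681.5, -244.4,  264.8]), 0.96)]
top large_board [(array([379.5, 155.8,  12. ]), 0.68)]
top sorter []
top large_loop [(array([482. , 175.1, 158. ]), 0.63)]
top medium_loop [(array([515.9, 179.5, 134.3]), 0.61)]
top small_loop [(array([553. , 190.3, 113.6]), 0.85)]
top hook_foot [(array([ 738. , -114.8,  213.5]), 0.74)]
top pegboard [(array([ 740.6, -158. ,   -1.3]), 0.9)]
top tape_hung [(array([ 677.4, -246.8,  263.6]), 0.92)]
top large_board [(array([380.6, 157.3,  11.4]), 0.74)]
top sorter []
```

```bash
cat >> h.py <<'E'
def plan(G,yaw=None):
    """G grasp point world target -> fractions; from commanded~measured pose"""
    s,R=T(); d=np.array(G,float)+[0,0,155]-s["eef_pos"]
    t=R.T@d/1000
    y=0 if yaw is None else (yaw-s["tcp_rot"][2]+np.pi)%(2*np.pi)-np.pi
    # tool z points down -> turn about tool z = -world yaw
    print("xyz %.4f %.4f %.4f twist %.4f"%(*t,-y/np.pi)," now grasp",(s["eef_pos"]-[0,0,155]).round(1),"rot",s["tcp_rot"].round(4),"F",s["contact_force"].round(1),"op",round(s["opening"],3),"t",s["clock"])
E
python3 -c "
from h import *
plan([484,171.5,225],np.pi+.187)"
```

```text
xyz -0.4037 -0.3076 0.0247 twist -0.1632  now grasp [200.  592.1 249.7] rot [-3.1416  0.      2.8158] F [-0.1 -0.9  1.3] op 1.0 t 3.5
```

apply_moves(
  motion="1 -0.01 -0.008 0 -0.005; 1 -0.03 -0.024 0.003 -0.02; 1 -0.06 -0.045 0.005 -0.05; 1 -0.404 -0.308 0.025 -0.163; 1 -0.404 -0.308 0.025 -0.163; 1 -0.404 -0.308 0.025 -0.163; 1 -0.404 -0.308 0.025 -0.163; 1 -0.404 -0.308 0.025 -0.163; 1 -0.404 -0.308 0.025 -0.163; 1 -0.404 -0.308 0.025 -0.163; 1 -0.404 -0.308 0.025 -0.163; 1 -0.404 -0.308 0.025 -0.163; 1 -0.404 -0.308 0.025 -0.163; 1 -0.404 -0.308 0.025 -0.163; 1 -0.404 -0.308 0.025 -0.163; 1 -0.404 -0.308 0.025 -0.163; 1 -0.404 -0.308 0.025 -0.163; 1 -0.404 -0.308 0.025 -0.163",
  squeeze=40,
)

```text
clock: 5.0
eef_pos: [483.7, 171.9, 379.7]
tcp_rot: [3.141, -0.0, -2.954]
contact_force: [0.2, -0.6, -1.2]
opening: 0.998
```

```bash
python3 - <<'E'
from h import *
plan([484,171.5,161],np.pi+.187)
f=grab_frame("wrist"); cv2.imwrite("pics/c_wrist.png",f["img"][:,:,::-1])
for q in ["large_loop","medium_loop","small_loop"]:
    o=spotter.place_of(q,"wrist"); print(q,[( np.round(d["point"],1),round(d["conf"],2)) for d in o[:1]])
E
```

```text
xyz -0.0002 -0.0004 0.0637 twist 0.0001  now grasp [483.7 171.9 224.7] rot [ 3.1413e+00 -2.0000e-04 -2.9543e+00] F [ 0.2 -0.6 -1.2] op 0.998 t 5.0
large_loop []
medium_loop []
small_loop []
```

View pics/c_wrist.png

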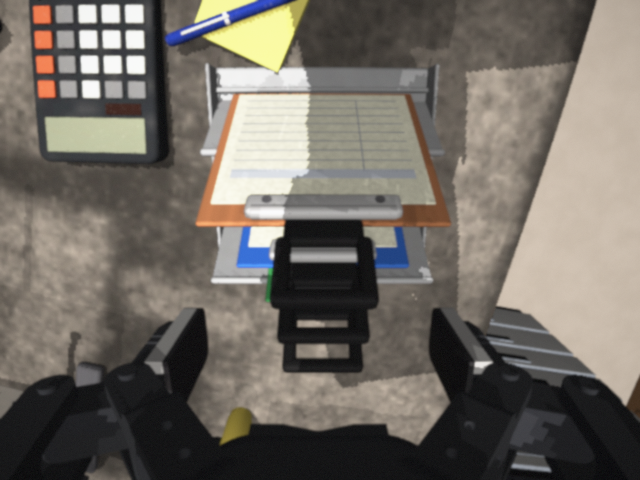

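```bash
python3 - <<'E'
from h import *
f=grab_frame("wrist")
a=.187;t=.56
yb=np.array([-np.sin(a),np.cos(a),0]);zb=np.array([np.sin(t)*np.cos(a),np.sin(t)*np.sin(a),np.cos(t)]);xb=np.cross(yb,zb)
C=np.array([481.5,171.3,156.5])
im=f["img"].copy()
for c,h in((C,150),):
  for dx in(-5,5):
    for dy in(-27,27):
      p=proj(f,c+dx*xb+dy*yb+24*zb);print(dx,dy,p.round(1));cv2.circle(im,tuple(int(v) for v in p.round()),2,(255,0,0) if dx<0 else (0,255,0),-1)
  for dy in(-75,75):
    for dz in(-30,-180):
      p=proj(f,c-2*xb+dy*yb+dz*zb);print(dy,dz,p.round(1));cv2.circle(im,tuple(int(v) for v in p.round()),3,(255,0,255),-1)
cv2.imwrite("pics/c2.png",cv2.resize(im[60:400,180:480,::-1],None,fx=2,fy=2))
E
```

```text
-5 -27 [260.3 297.1]
-5 27 [371.4 297.1]
5 -27 [262.5 307.8]
5 27 [369.3 307.8]
-75 -30 [188.3 221. ]
-75 -180 [228.3  93.1]
75 -30 [444.1 221.1]
75 -180 [405.2  93.2]
```

View pics/c2.png

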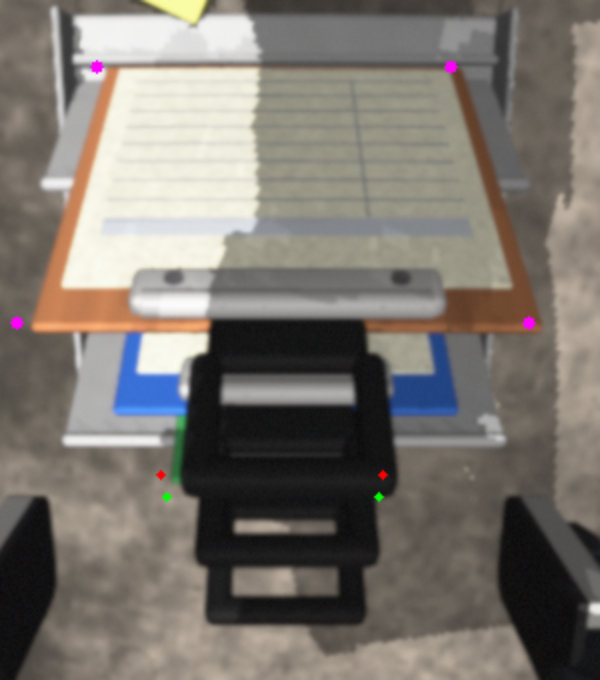

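```bash
python3 - <<'E'
from h import *
from scipy.optimize import least_squares
f=grab_frame("wrist")
t=.56
def fr(a):
    yb=np.array([-np.sin(a),np.cos(a),0]);zb=np.array([np.sin(t)*np.cos(a),np.sin(t)*np.sin(a),np.cos(t)]);return np.cross(yb,zb),yb,zb
obs=[((2,-75,-30),(33,328)),((2,75,-30),(540,328)),((5,-27,24),(186,494)),((5,27,24),(392,494))]
def e(p):
    x,y,z=fr(p[3]);o=[]
    for (i,j,k),uv in obs:
        o+=list(proj(f,p[:3]+i*x+j*y+k*z)-(np.array(uv)/2+[180,60]-.25))
    return o
s=least_squares(e,[481.5,171.3,156.5,.187]);print(s.x.round(2),np.round(s.fun,1))
E
```

```text
[4.8006e+02 1.7511e+02 1.5626e+02 1.9000e-01] [ 0.7  0.6 -0.4  0.6 -2.  -0.5  1.8 -0.5]
```

```bash
python3 -c "
from h import *
plan([482.8,175,157.5],np.pi+.19)"
```

```text
xyz 0.0005 0.0036 0.0672 twist -0.0008  now grasp [483.9 171.6 224.7] rot [ 3.1416e+00  1.0000e-04 -2.9542e+00] F [-0.6  0.2  0.1] op 1.002 t 5.3
```

apply_moves(
  motion="1 0 0.003 0.02 0; 1 0 0.003 0.045 0; 1 0 0.003 0.06 0; 1 0 0.003 0.067 0; 1 0 0.003 0.067 0; -1 0 0.003 0.067 0; -1 0 0.003 0.067 0; -1 0 0.003 0.067 0; -1 0 0.003 0.067 0; -1 0 0.003 0.067 0; -1 0 0.003 0.067 0; -1 0 0.003 0.067 0; -1 0 0.003 0.067 0",
  squeeze=25,
)

```text
clock: 6.38
eef_pos: [484.2, 174.2, 313.8]
tcp_rot: [3.141, 0.002, -2.955]
contact_force: [-0.3, 0.8, 6.7]
opening: 0.628
```

```bash
python3 - <<'E'
from h import *
plan([482.8,175,157.5],np.pi+.19)
f=grab_frame("side"); crop(f,240,230,160,200,4,"pics/d_side.png")
f=grab_frame("wrist"); cv2.imwrite("pics/d_wrist.png",f["img"][:,:,::-1])
E
```

```text
xyz 0.0012 0.0010 0.0013 twist -0.0012  now grasp [484.2 174.2 158.8] rot [ 3.1412e+00  2.2000e-03 -2.9552e+00] F [-0.3  0.8  6.7] op 0.628 t 6.3833
```

View pics/d_side.png

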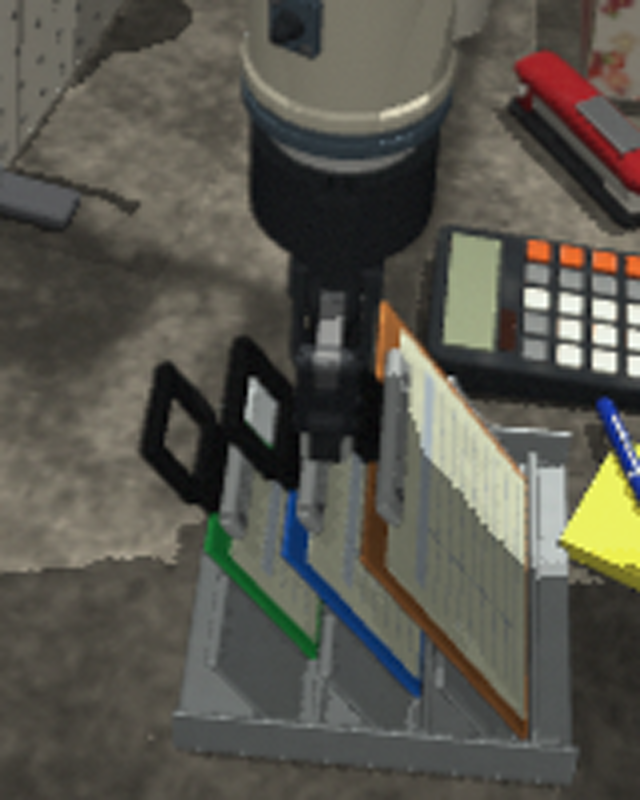

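View pics/d_wrist.png

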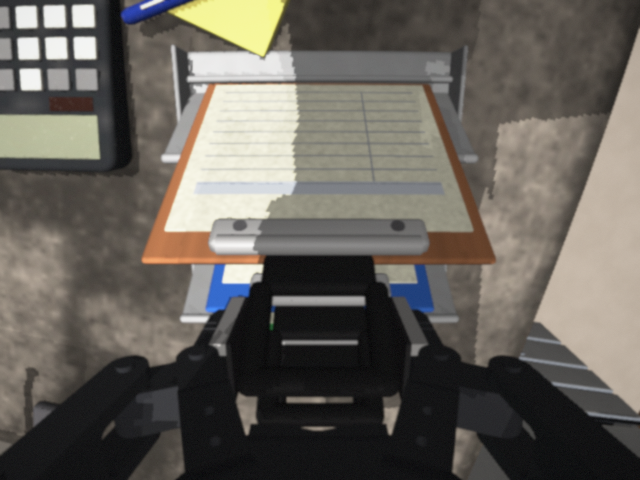

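apply_moves(
  motion="-1 0.004 0 -0.003 0; -1 0.0095 0 -0.0055 0; -1 0.018 0 -0.010 0; -1 0.026 0 -0.0135 0; -1 0.035 0 -0.017 0; -1 0.0435 0 -0.0195 0; -1 0.052 0 -0.022 0; -1 0.061 0 -0.024 0; -1 0.07 0 -0.0255 0; -1 0.079 0 -0.027 0; -1 0.088 0 -0.0275 0; -1 0.088 0 -0.0275 0; -1 0.088 0 -0.0275 0",
  squeeze=25,
)

```text
clock: 7.57
eef_pos: [396.0, 157.4, 340.0]
tcp_rot: [-3.141, -0.002, -2.955]
contact_force: [-1.2, 1.6, 6.0]
opening: 0.625
```

```bash
python3 - <<'E'
from h import *
plan([482.8,175,157.5],np.pi+.19)
f=grab_frame("side"); crop(f,240,230,160,200,4,"pics/e_side.png")
f=grab_frame("wrist"); cv2.imwrite("pics/e_wrist.png",f["img"][:,:,::-1])
E
```

```text
xyz -0.0886 0.0012 0.0274 twist -0.0012  now grasp [396.  157.4 185. ] rot [-3.1415e+00 -2.0000e-03 -2.9552e+00] F [-1.2  1.6  6. ] op 0.625 t 7.5667
```

View pics/e_side.png

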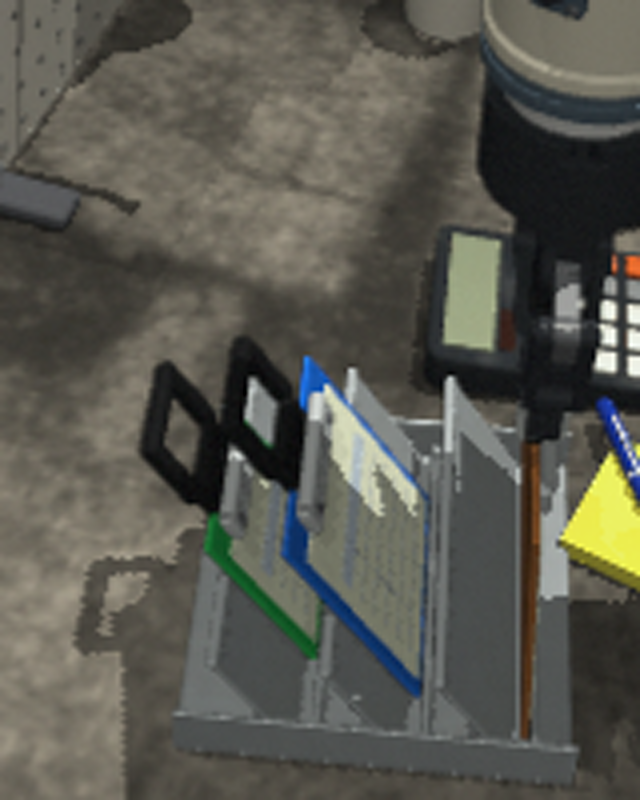

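View pics/e_wrist.png

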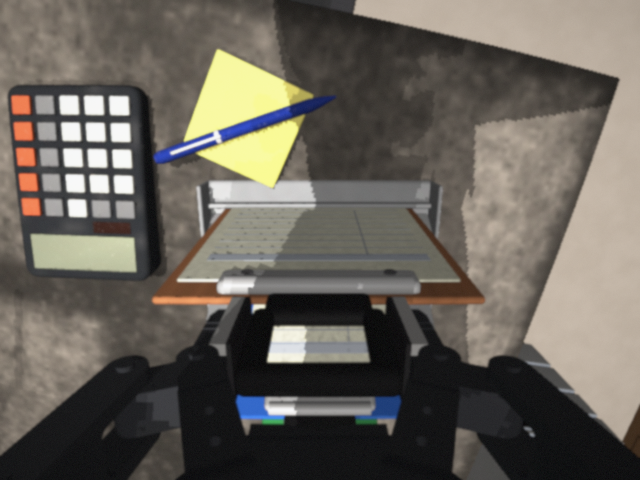

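```bash
python3 -c "
from h import *
plan([396,157.4,270]);plan([572,-105.5,270],np.pi-.0517)"
```

```text
xyz 0.0006 -0.0001 -0.0850 twist 0.0000  now grasp [396.4 157.5 185. ] rot [-3.1415e+00 -2.4000e-03 -2.9553e+00] F [-2.   1.4  7.4] op 0.627 t 7.6667
xyz -0.1237 -0.2910 -0.0853 twist 0.0757  now grasp [396.4 157.5 185. ] rot [-3.1415e+00 -2.4000e-03 -2.9553e+00] F [-2.   1.4  7.4] op 0.627 t 7.6667
```

apply_moves(
  motion="-1 0 0 0 0; -1 0 0 -0.005 0; -1 0 0 -0.015 0; -1 0 0 -0.03 0; -1 0 0 -0.05 0; -1 0 0 -0.07 0; -1 0 0 -0.082 0; -1 -0.004 -0.01 -0.085 0.002; -1 -0.014 -0.032 -0.085 0.006; -1 -0.026 -0.062 -0.085 0.014; -1 -0.04 -0.094 -0.085 0.024; -1 -0.054 -0.126 -0.085 0.034; -1 -0.067 -0.158 -0.085 0.044; -1 -0.08 -0.19 -0.085 0.054; -1 -0.094 -0.22 -0.085 0.064; -1 -0.106 -0.25 -0.085 0.072; -1 -0.116 -0.273 -0.085 0.076; -1 -0.121 -0.286 -0.085 0.076; -1 -0.124 -0.291 -0.085 0.076; -1 -0.124 -0.291 -0.085 0.076",
  squeeze=70,
)

```text
clock: 9.33
eef_pos: [572.9, -106.2, 424.4]
tcp_rot: [3.141, -0.002, 3.088]
contact_force: [-0.5, -0.4, -2.4]
opening: 0.623
```

```bash
python3 - <<'E'
from h import *
plan([572,-105.5,270],np.pi-.0517)
f=grab_frame("side"); crop(f,220,90,200,200,4,"pics/f_side.png")
f=grab_frame("top"); crop(f,260,100,160,160,4,"pics/f_top.png")
f=grab_frame("wrist"); cv2.imwrite("pics/f_wrist.png",f["img"][:,:,::-1])
E
```

```text
xyz 0.0010 0.0007 -0.0006 twist -0.0006  now grasp [ 572.9 -106.2  269.4] rot [ 3.1414e+00 -1.7000e-03  3.0881e+00] F [-0.5 -0.4 -2.4] op 0.623 t 9.3333
```

View pics/f_side.png

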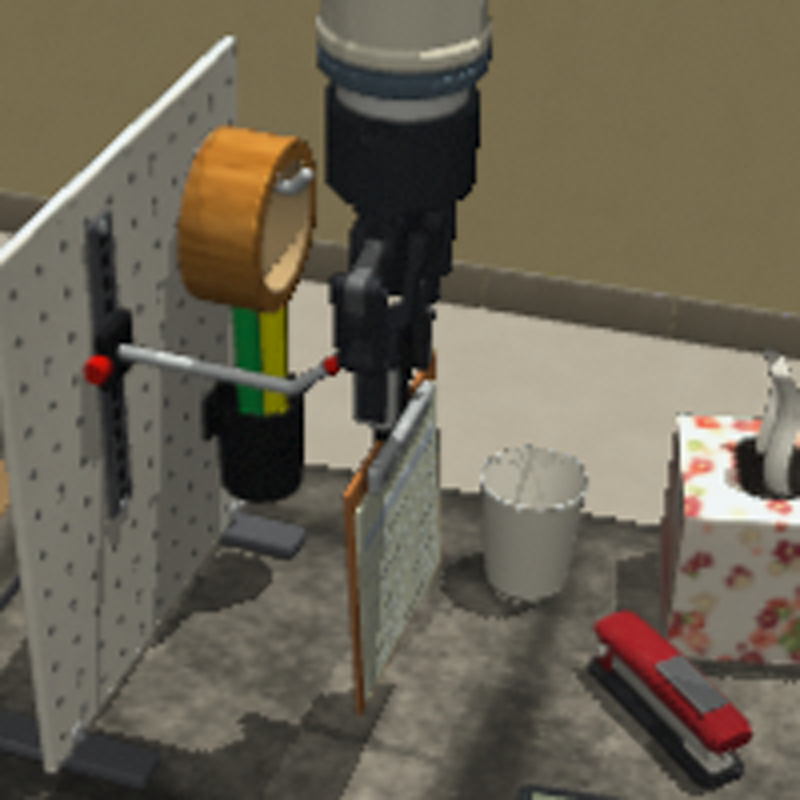

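View pics/f_wrist.png

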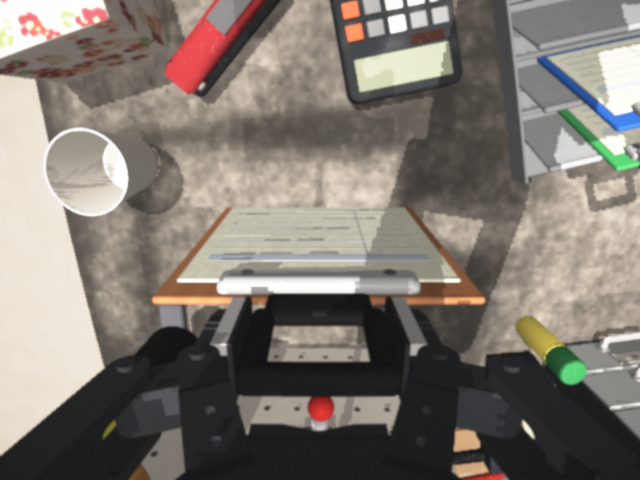

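View pics/f_top.png

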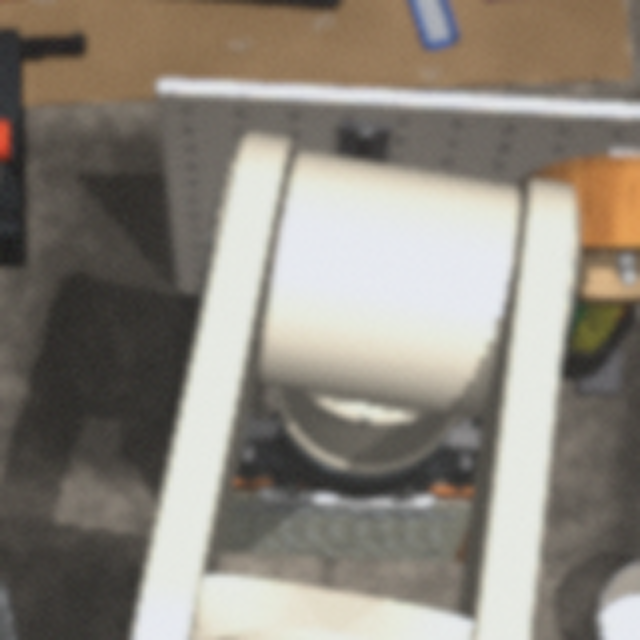

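```bash
python3 - <<'E'
from h import *
from scipy.optimize import least_squares
f=grab_frame("wrist"); n=np.array([0,0,1.])
print("ball",planehit(f,(320,408),n,n*265))
obs=[((2,-75,-30),(154,300)),((2,75,-30),(484,300)),((-5,-18,-15),(268,322)),((-5,18,-15),(369,322)),((-2,-75,-180),(230,208)),((-2,75,-180),(408,208))]
def fr(a,t):
    yb=np.array([-np.sin(a),np.cos(a),0]);zb=np.array([np.sin(t)*np.cos(a),np.sin(t)*np.sin(a),np.cos(t)]);return np.cross(yb,zb),yb,zb
use=[0,1,4,5]
def e(p):
    x,y,z=fr(p[3],p[4]);o=[]
    for q in use:
        (i,j,k),uv=obs[q]
        o+=list(proj(f,p[:3]+i*x+j*y+k*z)-np.array(uv))
    return o
s=least_squares(e,[573,-106,268,-.05,0]);print(s.x.round(3),np.round(s.fun,1))
x,y,z=fr(s.x[3],s.x[4])
for dx in(-5,5):
  for dz in (-15,15,24): print(dx,dz,proj(f,s.x[:3]+dx*x+18*y+dz*z).round(0))
E
```

```text
ball [ 609.03675599 -104.4690352   265.        ]
[ 5.72996e+02 -1.02791e+02  2.66950e+02 -5.20000e-02  4.10000e-02] [ 1.  -0.2 -0.5 -0.1 -3.   0.2  2.1  0.3]
-5 -15 [364. 303.]
-5 15 [373. 346.]
-5 24 [377. 363.]
5 -15 [363. 324.]
5 15 [372. 370.]
5 24 [376. 388.]
```

apply_moves(
  motion="-1 -0.008 0 0.001 0; -1 -0.018 0 0.001 0; -1 -0.026 0 0.002 0; -1 -0.033 0 0.003 0; -1 -0.039 0 0.006 0; -1 -0.045 0 0.01 0; -1 -0.051 0 0.0135 0; -1 -0.057 0 0.0165 0; -1 -0.065 0 0.0175 0; -1 -0.073 0 0.0175 0; -1 -0.073 0 0.0175 0",
)

```text
clock: 10.45
eef_pos: [647.3, -109.3, 407.6]
tcp_rot: [-3.142, 0.001, 3.089]
contact_force: [0.4, -0.0, -1.9]
opening: 0.62
```

```bash
python3 - <<'E'
from h import *
plan([572,-105.5,270],np.pi-.0517)
f=grab_frame("side"); crop(f,220,110,120,120,6,"pics/g_side.png")
f=grab_frame("wrist"); cv2.imwrite("pics/g_wrist.png",f["img"][:,:,::-1])
E
```

```text
xyz 0.0754 -0.0002 -0.0174 twist -0.0002  now grasp [ 647.3 -109.3  252.6] rot [-3.1415e+00  1.1000e-03  3.0892e+00] F [ 0.4 -0.  -1.9] op 0.62 t 10.45
```

View pics/g_side.png

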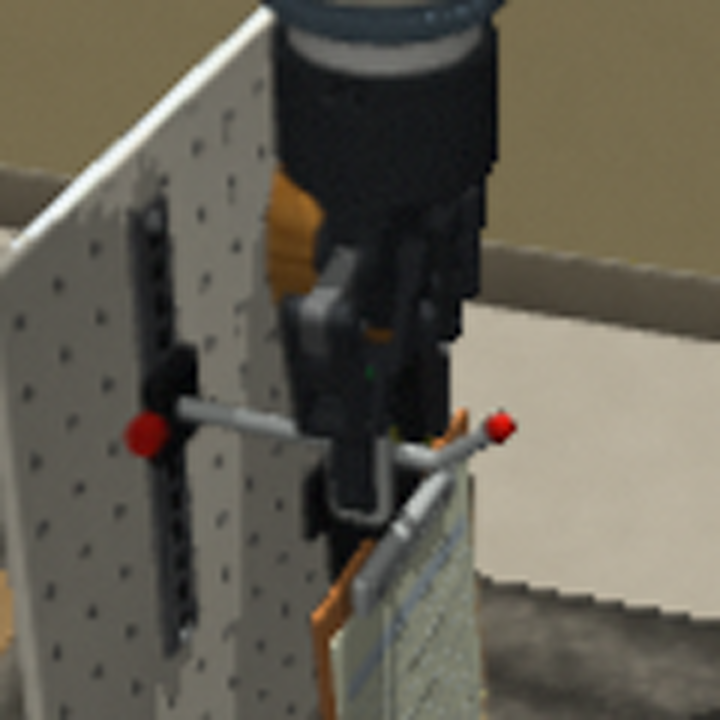

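View pics/g_wrist.png

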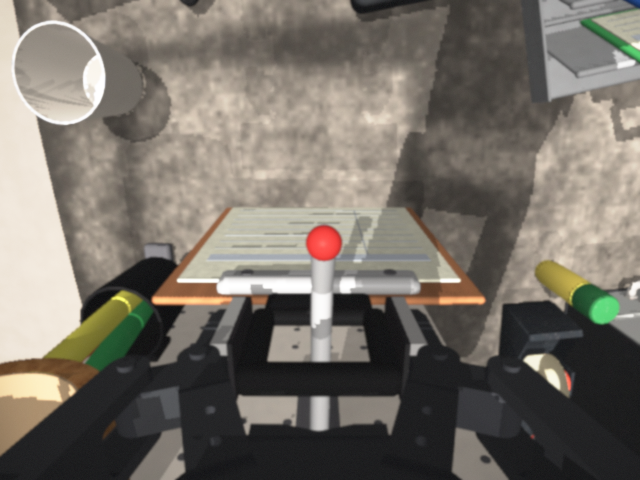

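apply_moves(
  motion="-1 -0.006 0 0 0; -1 -0.014 0 0 0; -1 -0.022 0 0 0; -1 -0.029 0 0 0; -1 -0.034 0 0 0; -1 -0.037 0 0.001 0; -1 -0.037 0 0.004 0; -1 -0.037 0 0.007 0; -1 -0.037 0 0.010 0; -1 -0.037 0 0.012 0; -1 -0.037 0 0.012 0",
)

```text
clock: 11.47
eef_pos: [682.4, -111.1, 394.9]
tcp_rot: [3.142, -0.001, 3.089]
contact_force: [0.1, -0.0, -2.5]
opening: 0.621
```

apply_moves(
  motion="-1 0 0 0.001 0; -1 0 0 0.002 0; -1 0 0 0.002 0",
)

```text
clock: 11.72
eef_pos: [682.7, -111.1, 393.6]
tcp_rot: [3.142, -0.0, 3.089]
contact_force: [-0.2, 0.2, -2.8]
opening: 0.625
```

apply_moves(
  motion="-1 0 0 0.001 0; -1 0 0 0.001 0; -1 0 0 0.002 0; -1 0 0 0.002 0",
)

```text
clock: 12.05
eef_pos: [682.7, -111.1, 391.6]
tcp_rot: [-3.142, -0.0, 3.089]
contact_force: [-0.5, 0.1, -2.3]
opening: 0.622
```

apply_moves(
  motion="-1 0 0 0.001 0; -1 0 0 0.001 0; -1 0 0 0.002 0; -1 0 0 0.002 0",
)

```text
clock: 12.38
eef_pos: [682.8, -111.1, 390.6]
tcp_rot: [-3.142, 0.001, 3.089]
contact_force: [-2.0, 0.3, 4.8]
opening: 0.62
```

apply_moves(
  motion="-1 0 0 -0.0005 0; -1 0 0 -0.0005 0; -1 0 0 -0.0005 0; -1 0 0 -0.0005 0",
  squeeze=30,
)

```text
clock: 12.72
eef_pos: [682.8, -111.1, 390.6]
tcp_rot: [-3.142, 0.0, 3.089]
contact_force: [-1.6, 0.6, 4.2]
opening: 0.622
```

```bash
python3 - <<'E'
from h import *
plan([572,-105.5,270],np.pi-.0517)
f=grab_frame("side"); crop(f,190,100,160,200,4,"pics/i_side.png")
f=grab_frame("wrist"); cv2.imwrite("pics/i_wrist.png",f["img"][:,:,::-1])
E
```

```text
xyz 0.1110 -0.0002 -0.0345 twist -0.0003  now grasp [ 682.8 -111.1  235.6] rot [-3.1415e+00  5.0000e-04  3.0891e+00] F [-1.6  0.6  4.2] op 0.622 t 12.7167
```

View pics/i_side.png

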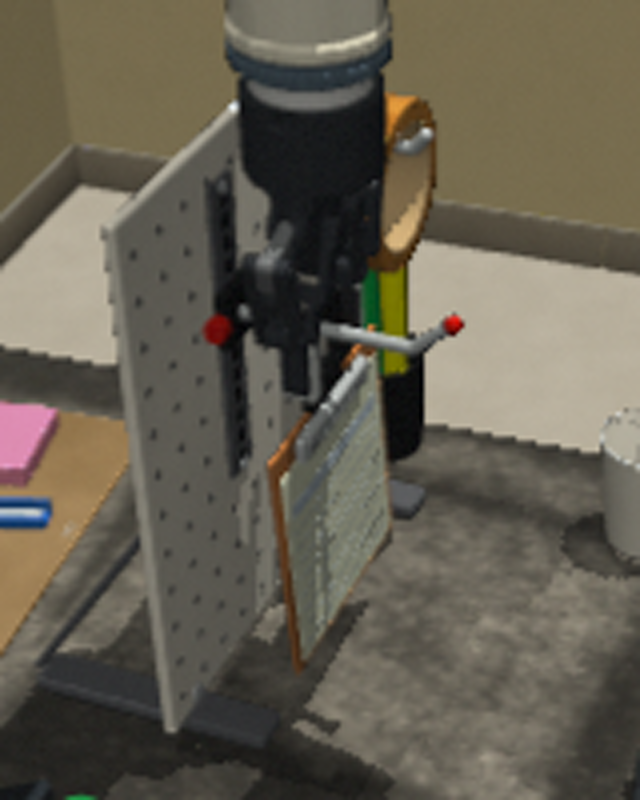

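View pics/i_wrist.png

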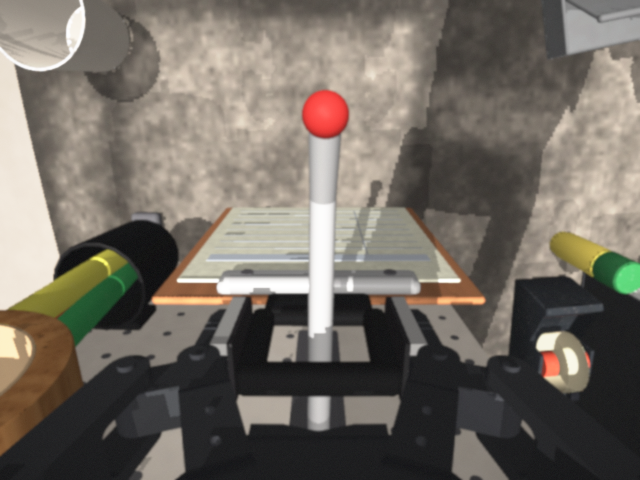

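apply_moves(
  motion="-0.6 0 0 -0.001 0; 0.7 0 0 -0.001 0; 0.7 0 0 -0.001 0; 0.7 0 0 -0.001 0; 0.7 0 0 -0.001 0; 0.7 0 0 -0.001 0; 0.7 0 0 -0.004 0; 0.7 0 0 -0.012 0; 0.7 0 0 -0.025 0; 0.7 0 0 -0.045 0; 0.7 0 0 -0.07 0; 0.7 0 0 -0.1 0; 0.7 0 0 -0.11 0; 0.7 0 0 -0.11 0",
)

```text
clock: 13.98
eef_pos: [683.2, -111.2, 505.2]
tcp_rot: [-3.141, 0.007, 3.089]
contact_force: [1.1, 0.4, -0.5]
opening: 0.851
```

```bash
python3 - <<'E'
from h import *
plan([515,181,200],np.pi+.19)
f=grab_frame("side"); crop(f,190,100,160,200,4,"pics/j_side.png")
E
```

```text
xyz 0.1844 0.2831 0.1487 twist -0.0772  now grasp [ 683.2 -111.2  350.2] rot [-3.1408  0.0072  3.0891] F [ 1.1  0.4 -0.5] op 0.851 t 13.9833
```

View pics/j_side.png

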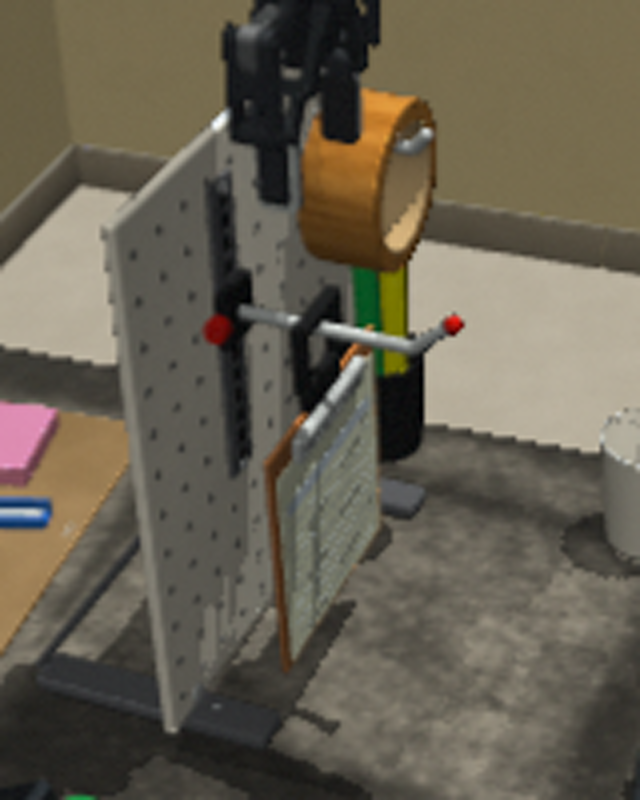

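apply_moves(
  motion="1 0.008 0.012 0 -0.003; 1 0.025 0.035 0.002 -0.01; 1 0.05 0.07 0.01 -0.02; 1 0.184 0.283 0.14 -0.077; 1 0.184 0.283 0.14 -0.077; 1 0.184 0.283 0.14 -0.077; 1 0.184 0.283 0.14 -0.077; 1 0.184 0.283 0.14 -0.077; 1 0.184 0.283 0.14 -0.077; 1 0.184 0.283 0.14 -0.077; 1 0.184 0.283 0.14 -0.077; 1 0.184 0.283 0.149 -0.077; 1 0.184 0.283 0.149 -0.077; 1 0.184 0.283 0.149 -0.077",
)

```text
clock: 15.2
eef_pos: [513.9, 180.5, 350.5]
tcp_rot: [-3.141, -0.001, -2.953]
contact_force: [1.2, -0.6, 0.9]
opening: 1.0
```

```bash
cat >> h.py <<'E'
def overlay(f,C,a,t,w,name,box=(150,40,340,380)):
    yb=np.array([-np.sin(a),np.cos(a),0]);zb=np.array([np.sin(t)*np.cos(a),np.sin(t)*np.sin(a),np.cos(t)]);xb=np.cross(yb,zb)
    im=f["img"].copy()
    pts=[(5,-27,24),(5,27,24),(-5,-27,24),(-5,27,24),(2,-w/2,-30),(2,w/2,-30)]
    x,y,ww,h=box
    im=cv2.resize(im[y:y+h,x:x+ww],None,fx=1.5,fy=1.5)
    for p in pts:
        q=proj(f,C+p[0]*xb+p[1]*yb+p[2]*zb); q=(q+.5-[x,y])*1.5-.5
        print(p,q.round(0)); cv2.circle(im,tuple(int(v) for v in q.round()),2,(255,0,255) if p[2]<0 else((255,0,0) if p[0]<0 else (0,255,0)),-1)
    cv2.imwrite(name,im[:,:,::-1])
E
python3 - <<'E'
from h import *
plan([517.5,181.5,135],np.pi+.19)
f=grab_frame("wrist"); overlay(f,np.array([515,181,133]),.19,.56,116,"pics/k_wrist.png")
E
```

```text
xyz -0.0038 0.0003 0.0605 twist -0.0003  now grasp [513.9 180.5 195.5] rot [-3.1412e+00 -1.2000e-03 -2.9526e+00] F [ 1.2 -0.6  0.9] op 1.0 t 15.2
(5, -27, 24) [169. 421.]
(5, 27, 24) [332. 420.]
(-5, -27, 24) [165. 405.]
(-5, 27, 24) [336. 405.]
(2, -58.0, -30) [101. 292.]
(2, 58.0, -30) [400. 292.]
```

View pics/k_wrist.png

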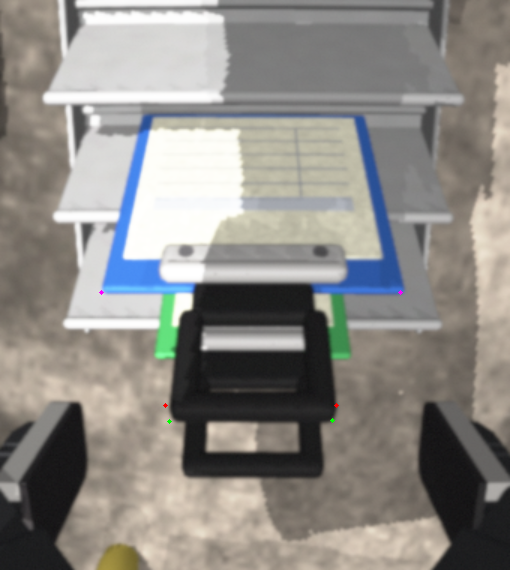

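apply_moves(
  motion="1 -0.004 0 0.015 0; 1 -0.004 0 0.038 0; 1 -0.004 0 0.054 0; 1 -0.004 0 0.06 0; 1 -0.004 0 0.06 0; -1 -0.004 0 0.06 0; -1 -0.004 0 0.06 0; -1 -0.004 0 0.06 0; -1 -0.004 0 0.06 0; -1 -0.004 0 0.06 0; -1 -0.004 0 0.06 0; -1 -0.004 0 0.06 0; -1 -0.004 0 0.06 0",
  squeeze=25,
)

```text
clock: 16.33
eef_pos: [518.4, 182.0, 292.3]
tcp_rot: [3.142, 0.002, -2.952]
contact_force: [0.4, -0.7, 6.2]
opening: 0.627
```

```bash
python3 - <<'E'
from h import *
plan([517.5,181.5,135],np.pi+.19)
f=grab_frame("wrist"); cv2.imwrite("pics/l_wrist.png",f["img"][:,:,::-1])
E
```

```text
xyz 0.0010 -0.0003 0.0023 twist -0.0002  now grasp [518.4 182.  137.3] rot [ 3.1415e+00  2.2000e-03 -2.9521e+00] F [ 0.4 -0.7  6.2] op 0.627 t 16.3333
```

View pics/l_wrist.png

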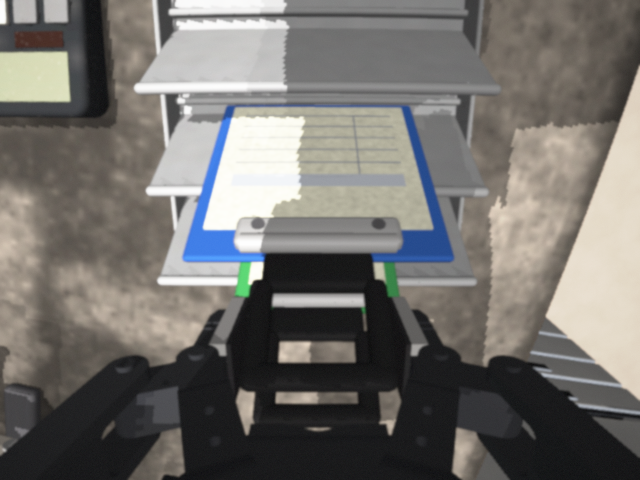

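Medium gripped by the loop (loop x 245–400, centred). Rotate upright in the pocket.

apply_moves(
  motion="-1 0.003 0 -0.002 0; -1 0.008 0 -0.0045 0; -1 0.015 0 -0.008 0; -1 0.022 0 -0.0115 0; -1 0.0295 0 -0.0145 0; -1 0.037 0 -0.017 0; -1 0.044 0 -0.019 0; -1 0.052 0 -0.0205 0; -1 0.0595 0 -0.022 0; -1 0.067 0 -0.023 0; -1 0.072 0 -0.0235 0; -1 0.072 0 -0.0235 0; -1 0.072 0 -0.0235 0",
)

```text
clock: 17.47
eef_pos: [446.4, 168.2, 314.4]
tcp_rot: [-3.141, -0.002, -2.952]
contact_force: [-1.3, 0.4, 2.1]
opening: 0.625
```

```bash
python3 - <<'E'
from h import *
plan([445,167,270])
plan([570,-105.4,270],np.pi-.0517)
f=grab_frame("side"); crop(f,240,230,160,200,4,"pics/m_side.png")
E
```

```text
xyz 0.0018 -0.0010 -0.1106 twist 0.0000  now grasp [446.4 168.2 159.4] rot [-3.1415e+00 -1.9000e-03 -2.9521e+00] F [-1.3  0.4  2.1] op 0.625 t 17.4667
xyz -0.0697 -0.2920 -0.1107 twist 0.0768  now grasp [446.4 168.2 159.4] rot [-3.1415e+00 -1.9000e-03 -2.9521e+00] F [-1.3  0.4  2.1] op 0.625 t 17.4667
```

View pics/m_side.png

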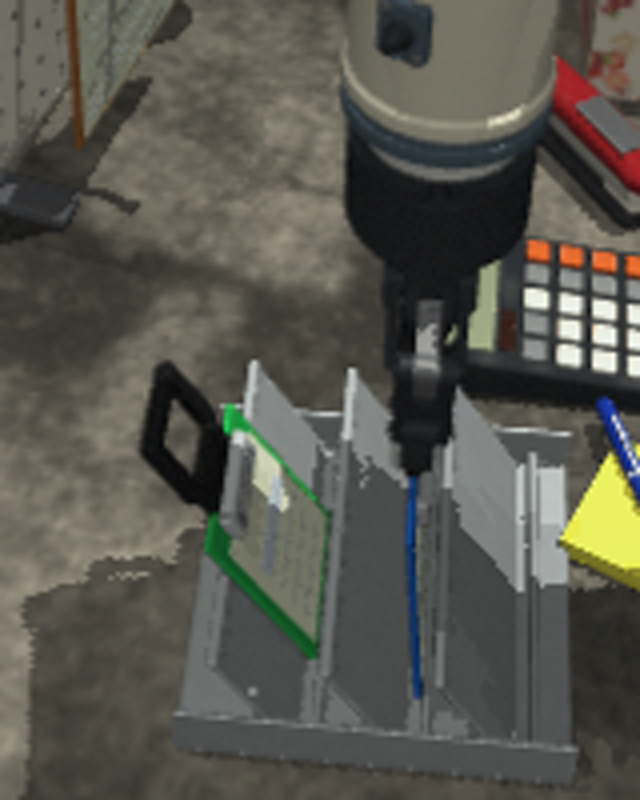

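apply_moves(
  motion="-1 0 0 0 0; -1 0 0 -0.006 0; -1 0 0 -0.018 0; -1 0 0 -0.035 0; -1 0 0 -0.06 0; -1 0 0 -0.085 0; -1 0 0 -0.103 0; -1 -0.002 -0.01 -0.111 0.002; -1 -0.008 -0.032 -0.111 0.006; -1 -0.015 -0.062 -0.111 0.014; -1 -0.023 -0.096 -0.111 0.024; -1 -0.031 -0.13 -0.111 0.034; -1 -0.039 -0.164 -0.111 0.044; -1 -0.047 -0.198 -0.111 0.054; -1 -0.055 -0.23 -0.111 0.064; -1 -0.062 -0.26 -0.111 0.072; -1 -0.067 -0.28 -0.111 0.077; -1 -0.069 -0.289 -0.111 0.077; -1 -0.07 -0.292 -0.111 0.077; -1 -0.07 -0.292 -0.111 0.077",
  squeeze=70,
)

```text
clock: 19.18
eef_pos: [570.6, -105.8, 424.9]
tcp_rot: [3.141, -0.002, 3.088]
contact_force: [0.6, 0.4, -0.9]
opening: 0.617
```

```bash
python3 - <<'E'
from h import *
plan([570,-105.4,270],np.pi-.0517)
f=grab_frame("side"); crop(f,220,90,200,200,4,"pics/n_side.png")
f=grab_frame("wrist"); cv2.imwrite("pics/n_wrist.png",f["img"][:,:,::-1])
E
```

```text
xyz 0.0006 0.0004 -0.0001 twist -0.0005  now grasp [ 570.6 -105.8  269.9] rot [ 3.1413e+00 -1.5000e-03  3.0884e+00] F [ 0.6  0.4 -0.9] op 0.617 t 19.1833
```

View pics/n_side.png

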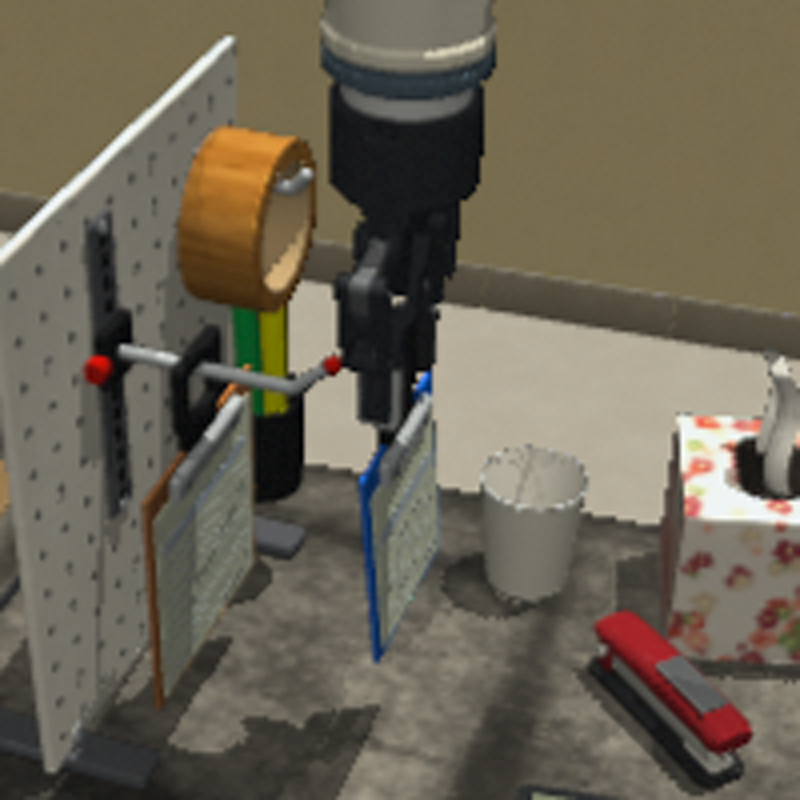

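View pics/n_wrist.png

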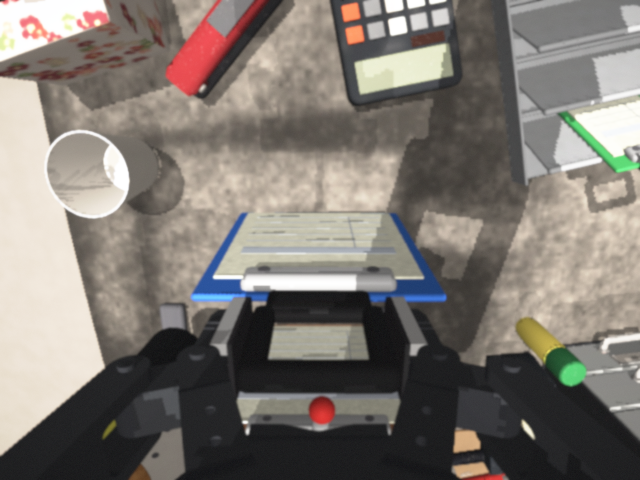

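apply_moves(
  motion="-1 -0.008 0 0 0; -1 -0.018 0 0 0; -1 -0.027 0 0.001 0; -1 -0.035 0 0.002 0; -1 -0.041 0 0.005 0; -1 -0.047 0 0.009 0; -1 -0.053 0 0.0125 0; -1 -0.059 0 0.0155 0; -1 -0.067 0 0.0165 0; -1 -0.076 0 0.0165 0; -1 -0.083 0 0.0165 0; -1 -0.089 0 0.0165 0; -1 -0.092 0 0.0165 0; -1 -0.092 0 0.0165 0",
)

```text
clock: 20.45
eef_pos: [663.3, -110.1, 409.2]
tcp_rot: [-3.142, 0.0, 3.089]
contact_force: [-0.5, -0.1, -1.2]
opening: 0.618
```

```bash
python3 - <<'E'
from h import *
plan([662,-110.3,238],np.pi-.0517)
f=grab_frame("side"); crop(f,190,110,160,180,4,"pics/o_side.png")
f=grab_frame("wrist"); cv2.imwrite("pics/o_wrist.png",f["img"][:,:,::-1])
E
```

```text
xyz 0.0013 -0.0002 0.0162 twist -0.0002  now grasp [ 663.3 -110.1  254.2] rot [-3.1415e+00  4.0000e-04  3.0891e+00] F [-0.5 -0.1 -1.2] op 0.618 t 20.45
```

View pics/o_side.png

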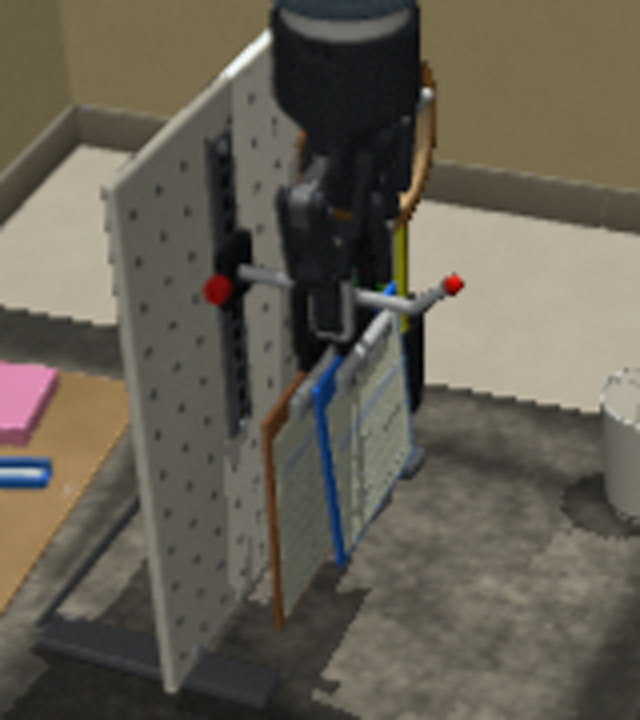

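View pics/o_wrist.png

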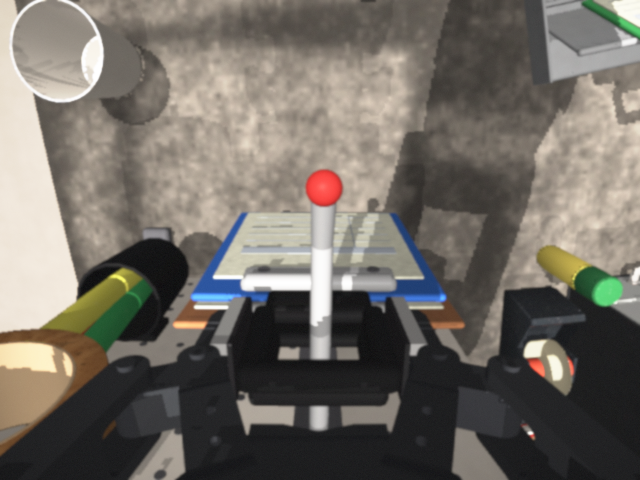

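apply_moves(
  motion="-1 0 0 0.002 0; -1 0 0 0.006 0; -1 0 0 0.01 0; -1 0 0 0.012 0; -1 0 0 0.013 0; -1 0 0 0.014 0; -1 0 0 0.014 0",
)

```text
clock: 21.13
eef_pos: [662.6, -110.1, 394.9]
tcp_rot: [3.142, -0.0, 3.089]
contact_force: [-0.5, 0.3, -1.4]
opening: 0.624
```

apply_moves(
  motion="-1 0 0 0.001 0; -1 0 0 0.001 0; -1 0 0 0.002 0; -1 0 0 0.002 0",
)

```text
clock: 21.47
eef_pos: [662.8, -110.1, 393.4]
tcp_rot: [-3.141, 0.0, 3.089]
contact_force: [-0.1, -0.4, -0.3]
opening: 0.627
```

apply_moves(
  motion="-1 0 0 0.001 0; -1 0 0 0.001 0; -1 0 0 0.0015 0; -1 0 0 0.0015 0",
)

```text
clock: 21.8
eef_pos: [662.8, -110.1, 393.0]
tcp_rot: [-3.141, 0.001, 3.089]
contact_force: [-3.2, 0.2, 8.7]
opening: 0.621
```

apply_moves(
  motion="-1 0 0 -0.001 0; -1 0 0 -0.001 0; -1 0 0 -0.001 0; -1 0 0 -0.001 0",
  squeeze=30,
)

```text
clock: 22.13
eef_pos: [662.8, -110.1, 393.2]
tcp_rot: [-3.141, 0.001, 3.089]
contact_force: [-1.0, 0.9, 5.8]
opening: 0.62
```

apply_moves(
  motion="-0.6 0 0 -0.001 0; 0.7 0 0 -0.001 0; 0.7 0 0 -0.001 0; 0.7 0 0 -0.001 0; 0.7 0 0 -0.001 0; 0.7 0 0 -0.001 0; 0.7 0 0 -0.004 0; 0.7 0 0 -0.012 0; 0.7 0 0 -0.025 0; 0.7 0 0 -0.045 0; 0.7 0 0 -0.07 0; 0.7 0 0 -0.1 0; 0.7 0 0 -0.11 0; 0.7 0 0 -0.11 0",
)

```text
clock: 23.3
eef_pos: [663.1, -110.1, 507.6]
tcp_rot: [-3.141, 0.007, 3.089]
contact_force: [-0.4, 0.4, 0.0]
opening: 0.85
```

```bash
python3 - <<'E'
from h import *
B=np.array([386.6,156.4,3.5])+100*np.array([np.cos(.19),np.sin(.19),0]); print("small loop pred",B+126*np.array([.5217,.1003,.8473]))
plan([550,189,175],np.pi+.19)
f=grab_frame("side"); crop(f,190,100,160,200,4,"pics/p_side.png")
E
```

```text
small loop pred [550.53462351 187.9236895  110.2598    ]
xyz 0.1299 0.2929 0.1764 twist -0.0772  now grasp [ 663.1 -110.1  352.6] rot [-3.1408  0.0071  3.0891] F [-0.4  0.4  0. ] op 0.85 t 23.3
```

View pics/p_side.png

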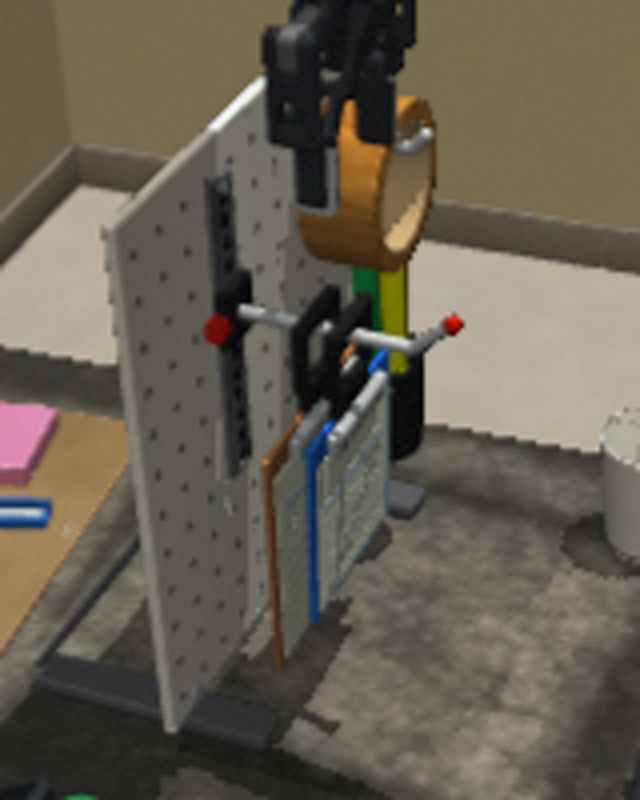

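Both hang upright. On to the small one.

apply_moves(
  motion="1 0.006 0.013 0 -0.003; 1 0.018 0.036 0.002 -0.01; 1 0.035 0.07 0.01 -0.02; 1 0.13 0.293 0.165 -0.077; 1 0.13 0.293 0.165 -0.077; 1 0.13 0.293 0.165 -0.077; 1 0.13 0.293 0.165 -0.077; 1 0.13 0.293 0.165 -0.077; 1 0.13 0.293 0.165 -0.077; 1 0.13 0.293 0.165 -0.077; 1 0.13 0.293 0.165 -0.077; 1 0.13 0.293 0.177 -0.077; 1 0.13 0.293 0.177 -0.077; 1 0.13 0.293 0.177 -0.077",
)

```text
clock: 24.52
eef_pos: [548.1, 188.6, 324.9]
tcp_rot: [-3.141, -0.002, -2.953]
contact_force: [0.6, -0.2, 0.3]
opening: 1.001
```

```bash
python3 - <<'E'
from h import *
plan([553,188.5,113],np.pi+.19)
f=grab_frame("wrist"); overlay(f,np.array([550.5,188,110.5]),.19,.56,86,"pics/q_wrist.png")
E
```

```text
xyz -0.0049 -0.0010 0.0568 twist -0.0003  now grasp [548.1 188.6 169.9] rot [-3.1411e+00 -1.5000e-03 -2.9526e+00] F [ 0.6 -0.2  0.3] op 1.001 t 24.5167
(5, -27, 24) [163. 428.]
(5, 27, 24) [329. 428.]
(-5, -27, 24) [160. 413.]
(-5, 27, 24) [333. 413.]
(2, -43.0, -30) [135. 298.]
(2, 43.0, -30) [360. 297.]
```

View pics/q_wrist.png

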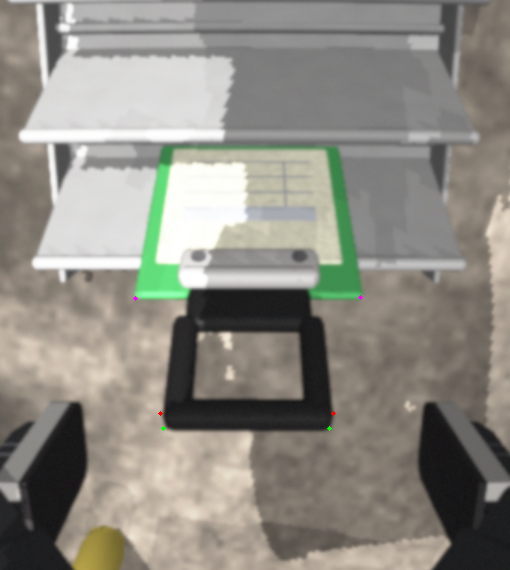

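apply_moves(
  motion="1 -0.005 -0.002 0.015 0; 1 -0.005 -0.002 0.036 0; 1 -0.005 -0.002 0.051 0; 1 -0.005 -0.002 0.057 0; 1 -0.005 -0.002 0.057 0; -1 -0.005 -0.002 0.057 0; -1 -0.005 -0.002 0.057 0; -1 -0.005 -0.002 0.057 0; -1 -0.005 -0.002 0.057 0; -1 -0.005 -0.002 0.057 0; -1 -0.005 -0.002 0.057 0; -1 -0.005 -0.002 0.057 0; -1 -0.005 -0.002 0.057 0",
  squeeze=25,
)

```text
clock: 25.65
eef_pos: [554.1, 188.4, 269.9]
tcp_rot: [3.142, 0.002, -2.952]
contact_force: [0.3, -1.8, 7.3]
opening: 0.629
```

```bash
python3 - <<'E'
from h import *
plan([553,188.5,113],np.pi+.19)
f=grab_frame("wrist"); cv2.imwrite("pics/r_wrist.png",f["img"][:,:,::-1])
E
```

```text
xyz 0.0010 0.0003 0.0019 twist -0.0002  now grasp [554.1 188.4 114.9] rot [ 3.1416e+00  2.1000e-03 -2.9521e+00] F [ 0.3 -1.8  7.3] op 0.629 t 25.65
```

View pics/r_wrist.png

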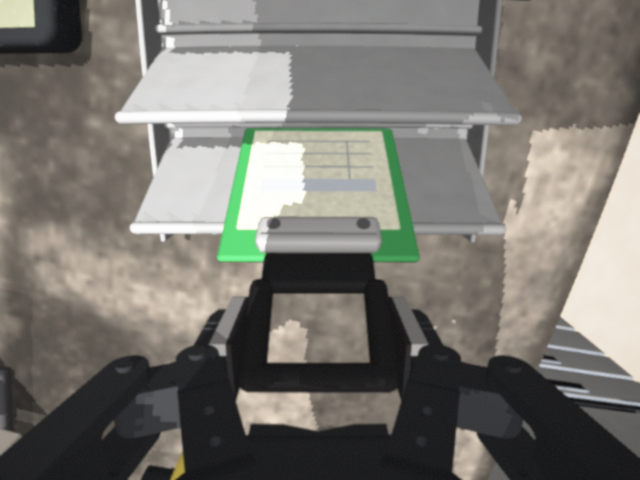

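apply_moves(
  motion="-1 0.003 0 -0.002 0; -1 0.0067 0 -0.004 0; -1 0.0125 0 -0.007 0; -1 0.0184 0 -0.0095 0; -1 0.0245 0 -0.012 0; -1 0.0306 0 -0.014 0; -1 0.037 0 -0.016 0; -1 0.043 0 -0.0173 0; -1 0.0495 0 -0.0184 0; -1 0.056 0 -0.0192 0; -1 0.06 0 -0.0195 0; -1 0.06 0 -0.0195 0; -1 0.06 0 -0.0195 0",
)

```text
clock: 26.78
eef_pos: [494.0, 176.9, 288.1]
tcp_rot: [-3.141, -0.002, -2.952]
contact_force: [-0.3, 0.1, 2.6]
opening: 0.626
```

```bash
python3 - <<'E'
from h import *
plan([570,-105.4,270],np.pi-.0517)
f=grab_frame("side"); crop(f,240,230,160,200,4,"pics/s_side.png")
E
```

```text
xyz -0.0212 -0.2916 -0.1370 twist 0.0768  now grasp [494.  176.9 133.1] rot [-3.1415e+00 -1.7000e-03 -2.9521e+00] F [-0.3  0.1  2.6] op 0.626 t 26.7833
```

View pics/s_side.png

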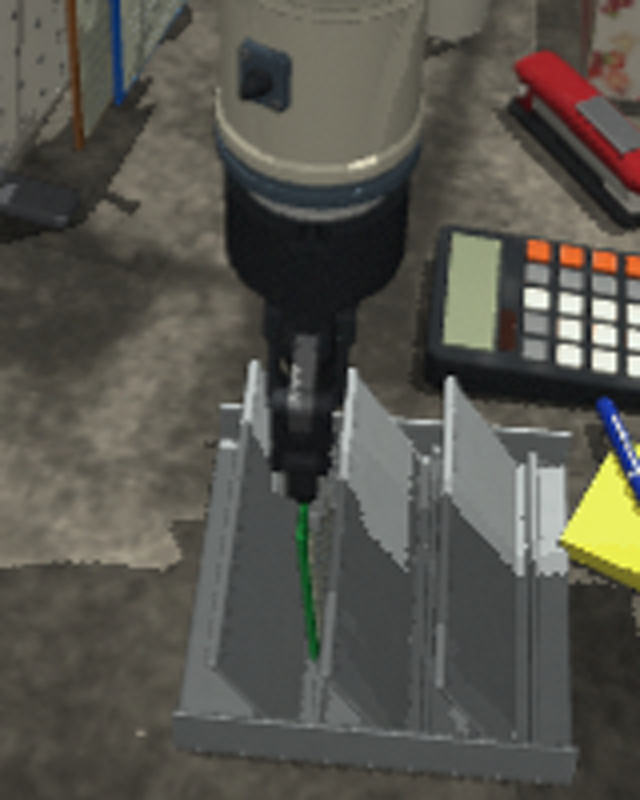

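apply_moves(
  motion="-1 0 0 0 0; -1 0 0 -0.006 0; -1 0 0 -0.018 0; -1 0 0 -0.038 0; -1 0 0 -0.068 0; -1 0 0 -0.1 0; -1 0 -0.002 -0.125 0; -1 -0.001 -0.012 -0.137 0.002; -1 -0.002 -0.035 -0.137 0.006; -1 -0.004 -0.065 -0.137 0.014; -1 -0.006 -0.098 -0.137 0.024; -1 -0.008 -0.132 -0.137 0.034; -1 -0.011 -0.166 -0.137 0.044; -1 -0.014 -0.2 -0.137 0.054; -1 -0.017 -0.232 -0.137 0.064; -1 -0.019 -0.26 -0.137 0.072; -1 -0.02 -0.28 -0.137 0.077; -1 -0.021 -0.289 -0.137 0.077; -1 -0.021 -0.292 -0.137 0.077; -1 -0.021 -0.292 -0.137 0.077",
  squeeze=70,
)

```text
clock: 28.5
eef_pos: [570.0, -105.9, 424.8]
tcp_rot: [3.141, -0.001, 3.089]
contact_force: [0.9, -0.2, -1.6]
opening: 0.619
```

```bash
python3 - <<'E'
from h import *
plan([570,-105.4,270],np.pi-.0517)
f=grab_frame("side"); crop(f,220,90,200,200,4,"pics/t_side.png")
f=grab_frame("wrist"); cv2.imwrite("pics/t_wrist.png",f["img"][:,:,::-1])
E
```

```text
xyz 0.0000 0.0005 -0.0002 twist -0.0004  now grasp [ 570.  -105.9  269.8] rot [ 3.1412e+00 -1.3000e-03  3.0888e+00] F [ 0.9 -0.2 -1.6] op 0.619 t 28.5
```

View pics/t_side.png

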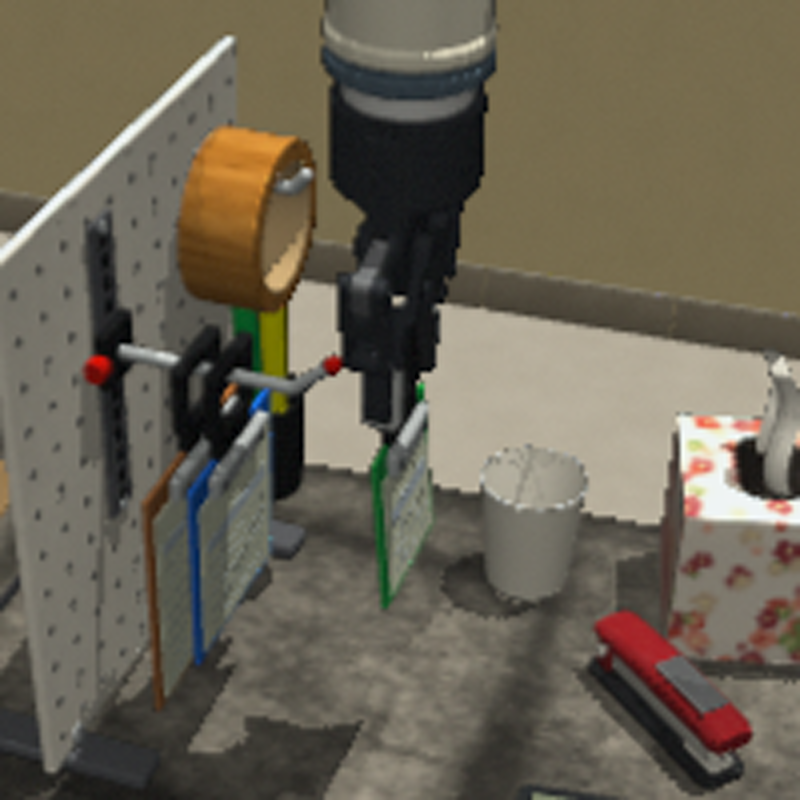

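View pics/t_wrist.png

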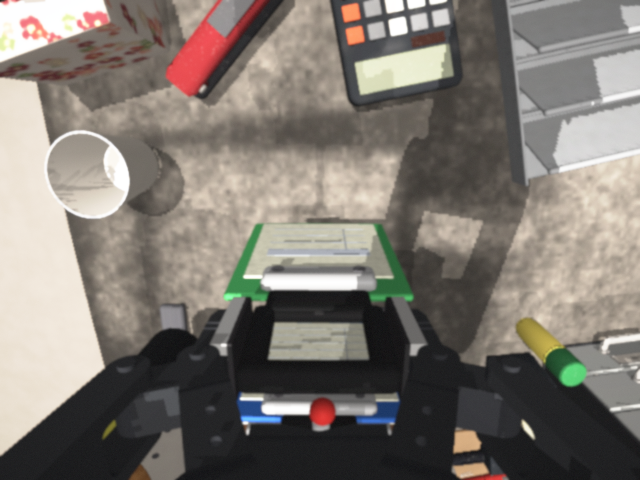

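apply_moves(
  motion="-1 -0.008 0 0 0; -1 -0.018 0 0 0; -1 -0.027 0 0.001 0; -1 -0.035 0 0.002 0; -1 -0.041 0 0.005 0; -1 -0.047 0 0.009 0; -1 -0.053 0 0.0125 0; -1 -0.059 0 0.0155 0; -1 -0.066 0 0.0165 0; -1 -0.071 0 0.0165 0; -1 -0.0725 0 0.0165 0; -1 -0.0725 0 0.0165 0",
)

```text
clock: 29.6
eef_pos: [643.0, -109.7, 408.7]
tcp_rot: [-3.142, 0.0, 3.089]
contact_force: [-0.1, 0.8, -1.1]
opening: 0.619
```

```bash
python3 - <<'E'
from h import *
plan([643,-109.3,238],np.pi-.0517)
f=grab_frame("side"); crop(f,190,110,160,180,4,"pics/u_side.png")
f=grab_frame("wrist"); cv2.imwrite("pics/u_wrist.png",f["img"][:,:,::-1])
E
```

```text
xyz 0.0000 0.0004 0.0157 twist -0.0003  now grasp [ 643.  -109.7  253.7] rot [-3.1416e+00  2.0000e-04  3.0891e+00] F [-0.1  0.8 -1.1] op 0.619 t 29.6
```

View pics/u_side.png

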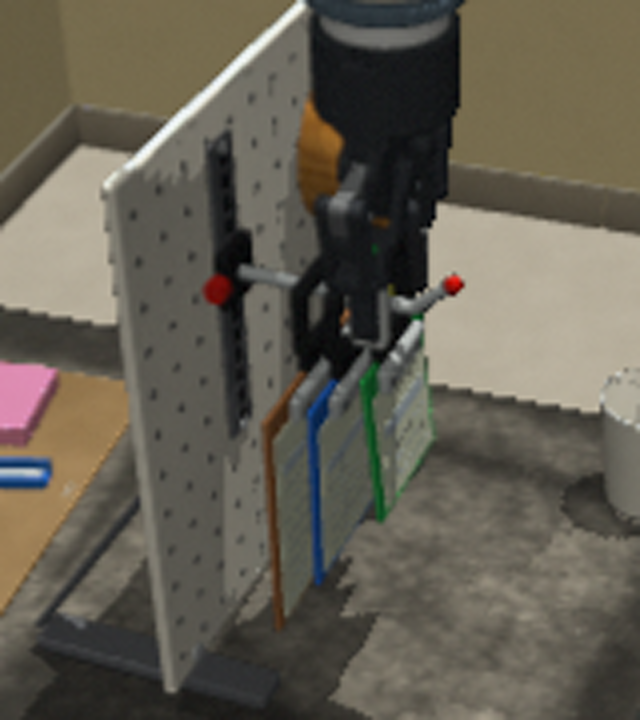

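View pics/u_wrist.png

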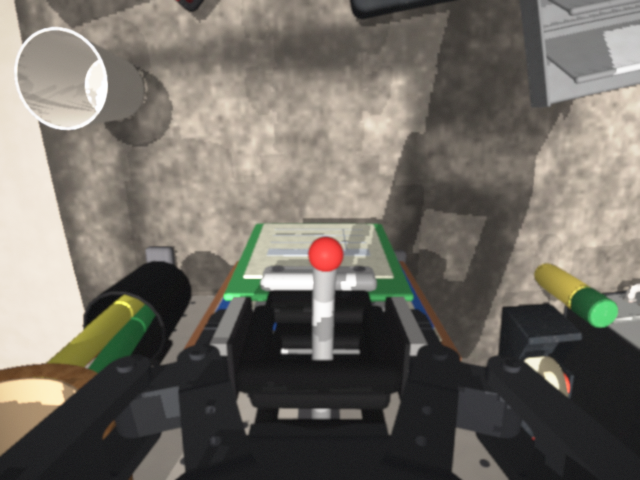

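Threaded; lower to just above contact, then in small steps.

apply_moves(
  motion="-1 0 0 0.002 0; -1 0 0 0.006 0; -1 0 0 0.01 0; -1 0 0 0.012 0; -1 0 0 0.013 0; -1 0 0 0.014 0; -1 0 0 0.014 0",
)

```text
clock: 30.28
eef_pos: [642.5, -109.6, 394.4]
tcp_rot: [3.142, -0.0, 3.089]
contact_force: [-0.1, 0.6, -0.8]
opening: 0.62
```

apply_moves(
  motion="-1 0 0 0.001 0; -1 0 0 0.001 0; -1 0 0 0.0015 0; -1 0 0 0.0015 0",
)

```text
clock: 30.62
eef_pos: [642.6, -109.6, 393.2]
tcp_rot: [-3.142, 0.0, 3.089]
contact_force: [1.3, -0.1, -0.5]
opening: 0.622
```

apply_moves(
  motion="-1 0 0 0.0005 0; -1 0 0 0.001 0; -1 0 0 0.001 0; -1 0 0 0.001 0",
)

```text
clock: 30.95
eef_pos: [642.7, -109.6, 392.7]
tcp_rot: [-3.142, 0.001, 3.089]
contact_force: [-1.4, -0.2, 5.1]
opening: 0.62
```

apply_moves(
  motion="-1 0 0 0 0; -1 0 0 0 0; -1 0 0 0 0; -1 0 0 -0.0005 0",
  squeeze=30,
)

```text
clock: 31.28
eef_pos: [642.7, -109.6, 392.9]
tcp_rot: [-3.142, 0.0, 3.089]
contact_force: [-0.3, 0.4, 2.0]
opening: 0.619
```

apply_moves(
  motion="-0.6 0 0 -0.001 0; 0.7 0 0 -0.001 0; 0.7 0 0 -0.001 0; 0.7 0 0 -0.001 0; 0.7 0 0 -0.001 0; 0.7 0 0 -0.001 0; 0.7 0 0 -0.004 0; 0.7 0 0 -0.012 0; 0.7 0 0 -0.025 0; 0.7 0 0 -0.045 0; 0.7 0 0 -0.07 0; 0.7 0 0 -0.1 0; 0.7 0 0 -0.12 0; 0.7 0.03 0 -0.12 0; 0.7 0.06 0 -0.12 0; 0.7 0.09 0 -0.12 0; 0.7 0.11 0 -0.12 0; 0.7 0.12 0 -0.12 0; 0.7 0.12 0 -0.12 0; 0.7 0.12 0 -0.12 0",
)

```text
clock: 32.95
eef_pos: [523.2, -103.4, 513.9]
tcp_rot: [-3.141, 0.002, 3.089]
contact_force: [0.2, 0.2, -0.4]
opening: 0.847
```

```bash
python3 - <<'E'
from h import *
plan([643,-109.3,238],np.pi-.0517)
f=grab_frame("side"); crop(f,190,100,160,180,4,"pics/v_side.png")
for q in ["large_loop","medium_loop","small_loop","cup_mid","stapler_mid","glue_mid"]:
    o=spotter.place_of(q,"side"); print(q,[( np.round(d["point"],1),round(d["conf"],2)) for d in o[:1]])
f=grab_frame("wrist"); cv2.imwrite("pics/v_wrist.png",f["img"][:,:,::-1])
E
```

```text
xyz -0.1196 0.0004 0.1212 twist -0.0003  now grasp [ 523.2 -103.4  358.9] rot [-3.1413e+00  2.4000e-03  3.0889e+00] F [ 0.2  0.2 -0.4] op 0.847 t 32.95
large_loop [(array([ 685.6, -114.8,  236.9]), 0.7)]
medium_loop [(array([ 664.6, -108.4,  237.2]), 0.77)]
small_loop [(array([ 646. , -109.5,  239. ]), 0.77)]
cup_mid [(array([ 522.2, -293.1,   41.1]), 0.94)]
stapler_mid [(array([ 409.1, -177.9,   21.9]), 0.65)]
glue_mid [(array([733.1, 132.4,  46.6]), 0.82)]
```

View pics/v_side.png

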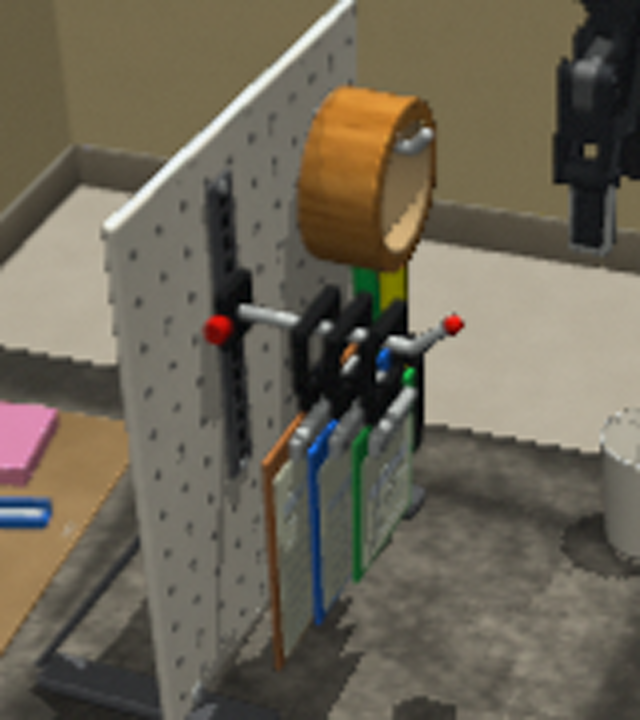

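View pics/v_wrist.png

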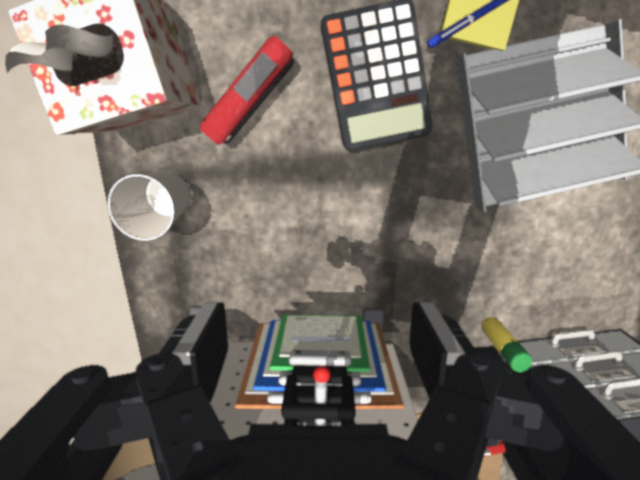

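apply_moves(
  motion="0.7 0 0 0 0; 0.7 0 0 0 0; 0.7 0 0 0 0; 0.7 0 0 0 0; 0.7 0 0 0 0; 0.7 0 0 0 0; 0.7 0 0 0 0; 0.7 0 0 0 0; 0.7 0 0 0 0; 0.7 0 0 0 0; 0.7 0 0 0 0; 0.7 0 0 0 0",
)

```text
clock: 34.35
eef_pos: [522.8, -103.3, 512.7]
tcp_rot: [-3.142, -0.0, 3.089]
contact_force: [-0.1, -0.5, -0.3]
opening: 0.846
```

```bash
python3 - <<'E'
from h import *
a=grab_frame("side")["img"].astype(int); b=grab_frame("side")["img"].astype(int)
print(np.abs(a-b)[150:270,230:320].mean())
print(r.sign_off())
E
```

```text
0.9178703703703703
the job is handed in; nothing more can be done
None
```

All three clipboards now hang from the long hook by their loops, large at the back, then medium, then small, papers facing out. The job was handed in at about 34 s; the sign-off gave no verdict.

- **How each was hung:** I gripped each board by its loop and turned it upright in its sorter pocket. I then threaded it past the red ball and lowered it until the wrist force showed the wire taking the load. That took about 6 to 10 N, well under the 30 N limit, and only then did I open the gripper.
- **Hook height:** the wire's axis came out at about 245 mm from the camera images, and the height at which each board touched the wire agreed with that.
- **Last checks:** the side picture showed the three boards upright and in order. The loops were about 58, 78 and 98 mm before the panel, going by where the gripper released them, so about 20 mm apart. The network's loop positions agreed to within about 4 mm along the wire. It put the loops at 237 to 239 mm, 3 to 5 mm above my estimate of about 234 mm; both lie within the 196 to 247 mm limits.
- **Bystanders:** the cup, stapler and glue stick read within about 5 mm of where they started, which is within the network's error.
- **At hand-in:** the gripper stood clear of everything, and two successive side pictures differed by about one grey level on average. I took that as camera noise and the boards being at rest, but had no noise level to compare it with.

No check failed.

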